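Find the tired spring leaf in the test jig

ROBOT

A 6-joint arm with a two-finger parallel gripper is mounted at the origin on a cart in front of the work surface, level with it; the furniture and walls round the work are solid. World frame = base frame: x ahead of the robot, y to its left, z up, the work surface at z = 0. Lengths are in mm, angles in rad, forces in N, time in s.
With the tool pointing down it reaches from about 275 to 750 mm from the base axis. Payload 10.2 kg.
Tool frame: the origin (TCP) lies at the very end of the fingers, on their centre line; the grasp point (between the pads) lies 19 mm behind it; y points along the fingers, x is the direction in which the jaws open and shut, and the axes are right-handed (so a half turn about y gives the same grasp; the last joint's range is limited). The gripper opens to 85 mm and grips with 20 to 120 N. Pads are 22 mm wide; open, the fingers measure 114 mm over their backs; the gripper's body (76 mm by 85 mm) begins 54 mm behind the grasp point. The pads swing forward as they close: fully open they stand 13 mm farther back than shut.
Start: joints at [0.959, 0.313, 1.498, -0, 1.331, -0.223], TCP at [199.029, 485.817, 231.294] pointing down, gripper open.
Joint ranges: [-2.94, 2.94], [-0.97, 2.17], [0.19, 2.56], [-1.23, 4.37], [0.02, 3.11], [-2.88, 2.88]. Speed limits (rad/s): [2.39, 2.39, 3.01, 3.14, 3.14, 3.14].

INTERFACE

Orientations are given as a unit quaternion [w, x, y, z].
In Python, from rig import telemetry, imaging, ctrl gives the robot as it stands.
- The arm moves only by the shell command python3 -m handwheel 'ROWS' [FORCE]. ROWS is JSON, a list of rows, each an object with "delta_pos": the shift along the tool's x, y, z in cm, a list of three; "twist": the turn, a rotation vector about the tool's x, y, z in rad, a list of three; "jaw": the opening, from 0 (shut) to 1 (fully open). A call has exactly 10 rows; each row is the pose to reach, as a shift and turn from the pose commanded when the call began, along the tool's axes at that moment; what a row does not reach only later rows make up. A row lasts 1/12 s, in which the tool goes at most 41.7 mm and 7.16 degrees, less where a joint would pass 70% of its speed; a pose out of reach is approached as far as the arm can. A call with a gripper value outside its range is refused whole. The fingers move at their own pace and stop on an object; FORCE is the grip in N (left out, the last holds). Time passes only in rows, so rows that repeat a pose let the fingers close, or fill a call up. It gives the time, the measured TCP pose, the force and the opening at its end, in the units of the state.
- telemetry.sense(): the state, without advancing time (a new reading comes with each control period).
- imaging.capture(name): name is "side" or "top"; returns a dict with "frame" (480x640x3 uint8, red, green, blue), "z_map" (480x640 float32, mm along the optical axis (not along the pixel's ray), 0 where there is no reading), "fx", "fy", "cx", "cy" (pixels), "rvec" (rotation vector, rad) and "tvec" (3), from world to camera coordinates, as OpenCV has them. Camera axes: x right, y down, z forward; pixel columns grow to the right and rows downward; lengths in mm; the calibration is good to about 2 mm. A picture is of the moment at which its call begins.
- ctrl.finish_job(): hands the job in, once; it reports no verdict.
The state is a dict: "time_s": time; "joints": joint angles; "dq": joint speeds; "tau": joint torques, N m; "eef_pos": TCP position; "ee_rot": TCP orientation; "force": force on the tool from outside, world axes, zero at the start; "wrist_torque": the same for the moment, N m; "grip_width": opening from 0.0 (shut) to 1.0 (fully open).
Only numpy, scipy, OpenCV 4.12 (cv2) and the standard library are available. Lean on these libraries where they do the work, as an engineer would, in place of code of your own. Each camera call takes 0.05 s, during which the arm holds its last target.

TASK

One of the three spring leaves clamped in the test jig has gone soft. Working from left to right as seen from the robot, press the free tip of each leaf gently down onto its stop and hold it there for about half a second, never loading a stand with more than 20 N. Then push the red reject tab of the leaf that felt clearly softest all the way in; leave the other two tabs out, and do not move the things standing round the jig.

Things in the scene. Friction and masses are not known exactly. Their poses are not given: they have to be found in the camera images.
- plate: fixed aluminium base plate of the spring test jig, 215 x 330 x 10 mm, lying on the table; origin at the centre of its underside; x towards the back of the jig (away from the robot), y to the left. It carries three stands in a row, 100 mm apart along y, at y = +100, 0 and -100 mm (which stand has which place differs)
- stand_a: one of three test stands that look alike, fixed on the plate: grey base 190 x 46 x 8 mm with a steel clamp (top 67 mm above the origin) at the back holding a spring leaf that points to the robot, a stop post with a rubber cap below the leaf's free tip, and a red tab in front. Origin on top of the plate (10 mm above the table); axes parallel to the plate's: x to the back, y left, z up. The base reaches from x = -120 to +70 mm
- stand_b: one of three test stands that look alike, fixed on the plate: grey base 190 x 46 x 8 mm with a steel clamp (top 67 mm above the origin) at the back holding a spring leaf that points to the robot, a stop post with a rubber cap below the leaf's free tip, and a red tab in front. Origin on top of the plate (10 mm above the table); axes parallel to the plate's: x to the back, y left, z up. The base reaches from x = -120 to +70 mm
- stand_c: one of three test stands that look alike, fixed on the plate: grey base 190 x 46 x 8 mm with a steel clamp (top 67 mm above the origin) at the back holding a spring leaf that points to the robot, a stop post with a rubber cap below the leaf's free tip, and a red tab in front. Origin on top of the plate (10 mm above the table); axes parallel to the plate's: x to the back, y left, z up. The base reaches from x = -120 to +70 mm
- tip_a (a point): top of the round brass button (15 mm wide, stands 5 mm above the leaf) on the free tip of the leaf of stand_a; moves with the leaf; at rest 57 mm above the stand's origin and 45 mm in front of it (-x). The steel leaf is 18 mm wide, its tip ends 10 mm in front of the button. Press the button straight down, with the shut fingers for example
- leaf_a (a joint): bend of the leaf of stand_a, rad: 0 at rest, grows as the button goes down, which lies 75 mm from the bending point. The rubber-capped stop is met after 8 to 12 mm of button travel (0.11 to 0.16 rad; the exact gap differs from leaf to leaf), beyond it the force climbs by about 8 N a mm. The force rises evenly with travel up to the stop: a sound leaf needs 8 to 9 N at the button to reach its stop, the tired one about half as much. It springs back when released
- tip_b (a point): top of the round brass button (15 mm wide, stands 5 mm above the leaf) on the free tip of the leaf of stand_b; moves with the leaf; at rest 57 mm above the stand's origin and 45 mm in front of it (-x). The steel leaf is 18 mm wide, its tip ends 10 mm in front of the button. Press the button straight down, with the shut fingers for example
- leaf_b (a joint): bend of the leaf of stand_b, rad: 0 at rest, grows as the button goes down, which lies 75 mm from the bending point. The rubber-capped stop is met after 8 to 12 mm of button travel (0.11 to 0.16 rad; the exact gap differs from leaf to leaf), beyond it the force climbs by about 8 N a mm. The force rises evenly with travel up to the stop: a sound leaf needs 8 to 9 N at the button to reach its stop, the tired one about half as much. It springs back when released
- tip_c (a point): top of the round brass button (15 mm wide, stands 5 mm above the leaf) on the free tip of the leaf of stand_c; moves with the leaf; at rest 57 mm above the stand's origin and 45 mm in front of it (-x). The steel leaf is 18 mm wide, its tip ends 10 mm in front of the button. Press the button straight down, with the shut fingers for example
- leaf_c (a joint): bend of the leaf of stand_c, rad: 0 at rest, grows as the button goes down, which lies 75 mm from the bending point. The rubber-capped stop is met after 8 to 12 mm of button travel (0.11 to 0.16 rad; the exact gap differs from leaf to leaf), beyond it the force climbs by about 8 N a mm. The force rises evenly with travel up to the stop: a sound leaf needs 8 to 9 N at the button to reach its stop, the tired one about half as much. It springs back when released
- tabtop_a (a point): centre of the top edge of the red upright fin (8 mm thick along x, 24 mm wide, top 34.5 mm above the stand's origin) of the reject tab of stand_a; with the tab fully out it lies 105 mm in front (-x) of the stand's origin. In front of the fin's front face (tab fully out) there is 11 mm of the grey base, then about 7 mm of plate, then the table; black guide rails beside it reach 17 mm above the stand's origin, the tab's foot 14.5 mm
- tab_a (a joint): travel of the reject tab of stand_a, m: 0 fully out (towards the robot), 0.024 fully in (pushed along the stand's +x against a rubber end stop, about 6 N a mm); it takes about 1.5 N and stays where it is left; starts 0 to 3 mm in
- tabtop_b (a point): centre of the top edge of the red upright fin (8 mm thick along x, 24 mm wide, top 34.5 mm above the stand's origin) of the reject tab of stand_b; with the tab fully out it lies 105 mm in front (-x) of the stand's origin. In front of the fin's front face (tab fully out) there is 11 mm of the grey base, then about 7 mm of plate, then the table; black guide rails beside it reach 17 mm above the stand's origin, the tab's foot 14.5 mm
- tab_b (a joint): travel of the reject tab of stand_b, m: 0 fully out (towards the robot), 0.024 fully in (pushed along the stand's +x against a rubber end stop, about 6 N a mm); it takes about 1.5 N and stays where it is left; starts 0 to 3 mm in
- tabtop_c (a point): centre of the top edge of the red upright fin (8 mm thick along x, 24 mm wide, top 34.5 mm above the stand's origin) of the reject tab of stand_c; with the tab fully out it lies 105 mm in front (-x) of the stand's origin. In front of the fin's front face (tab fully out) there is 11 mm of the grey base, then about 7 mm of plate, then the table; black guide rails beside it reach 17 mm above the stand's origin, the tab's foot 14.5 mm
- tab_c (a joint): travel of the reject tab of stand_c, m: 0 fully out (towards the robot), 0.024 fully in (pushed along the stand's +x against a rubber end stop, about 6 N a mm); it takes about 1.5 N and stays where it is left; starts 0 to 3 mm in
- cream_pot_b: loose cream pot with a cream lid and red band, 63 mm wide, 34 mm high, left of the plate; origin at the centre of its underside; leave alone
- tape_roll: loose roll of blue packing tape lying flat, 102 mm wide, 49 mm high, right of the plate; origin at the centre of its underside; leave alone
- dropper_mid (a point): centre, half-way up, of a loose brown dropper bottle with black cap, 33 mm wide, 102 mm high, standing behind the plate; leave alone

How it is judged (in metres and radians):
On the way, in this order (a step that is already met when the one before it is completed fails the run):
1. the leaf at the left of the jig is pressed down onto its stop and held there for 0.2 s (((value of joint leaf_a above 0.146205 rad and contact force between stand_a and anything else above 2 N and y of stand_a in the frame of plate between 0.05 and 0.2 m) or (value of joint leaf_b above 0.127015 rad and contact force between stand_b and anything else above 2 N and y of stand_b in the frame of plate between 0.05 and 0.2 m) or (value of joint leaf_c above 0.10792 rad and contact force between stand_c and anything else above 2 N and y of stand_c in the frame of plate between 0.05 and 0.2 m))), for 0.2 s.
2. the leaf at the middle of the jig is pressed down onto its stop and held there for 0.2 s (((value of joint leaf_a above 0.146205 rad and contact force between stand_a and anything else above 2 N and y of stand_a in the frame of plate between -0.05 and 0.05 m) or (value of joint leaf_b above 0.127015 rad and contact force between stand_b and anything else above 2 N and y of stand_b in the frame of plate between -0.05 and 0.05 m) or (value of joint leaf_c above 0.10792 rad and contact force between stand_c and anything else above 2 N and y of stand_c in the frame of plate between -0.05 and 0.05 m))), for 0.2 s.
3. the leaf at the right of the jig is pressed down onto its stop and held there for 0.2 s (((value of joint leaf_a above 0.146205 rad and contact force between stand_a and anything else above 2 N and y of stand_a in the frame of plate between -0.2 and -0.05 m) or (value of joint leaf_b above 0.127015 rad and contact force between stand_b and anything else above 2 N and y of stand_b in the frame of plate between -0.2 and -0.05 m) or (value of joint leaf_c above 0.10792 rad and contact force between stand_c and anything else above 2 N and y of stand_c in the frame of plate between -0.2 and -0.05 m))), for 0.2 s.
4. the red reject tab of the soft leaf is pushed in (at least 21 of 24 mm), the other two tabs less than 8 mm in (((z of stand_a in the frame of plate above 0.0101 m and value of joint tab_a above 0.021 m and value of joint each of tab_b, tab_c below 0.008 m) or (z of stand_b in the frame of plate above 0.0101 m and value of joint tab_b above 0.021 m and value of joint each of tab_a, tab_c below 0.008 m) or (z of stand_c in the frame of plate above 0.0101 m and value of joint tab_c above 0.021 m and value of joint each of tab_a, tab_b below 0.008 m))), for 0.1 s.
At the end, for the whole second after the job is handed in: the reject tab of the soft leaf is at least 21 mm in, the other two tabs less than 8 mm in, and all three leaves have sprung back (within 0.02 rad of rest). (The soft stand sits 0.2 mm higher than the others, too little to see or measure; the rule knows it by that.) (((z of stand_a in the frame of plate above 0.0101 m and value of joint tab_a above 0.021 m and value of joint each of tab_b, tab_c below 0.008 m) or (z of stand_b in the frame of plate above 0.0101 m and value of joint tab_b above 0.021 m and value of joint each of tab_a, tab_c below 0.008 m) or (z of stand_c in the frame of plate above 0.0101 m and value of joint tab_c above 0.021 m and value of joint each of tab_a, tab_b below 0.008 m)) and value of joint each of leaf_a, leaf_b, leaf_c below 0.02 rad); the robot touches nothing.
It fails at once if any of the three stands (leaf and tab included) is loaded with more than 20 N (contact force between any of stand_a, stand_b, stand_c and anything else above 20 N).
It fails at once if the cream pot, tape roll or dropper bottle is moved by more than 15 mm (distance of any of cream_pot_b, tape_roll, dropper_mid from where it was at the start of the episode above 0.015 m).
It also fails if it takes over 67 s, if anything falls off the work surface, if the arm or the gripper's body presses on something with over 40 N, if the wrist force passes 120 N, or if a joint passes its speed limit or range.

## Working session

There is one attempt and no reset: what is moved stays moved. The work goes in short steps, Python scripts to look and compute and a shell command to move; the robot and the scene stay as the last step left them, time stands still between calls to the robot, and variables do not carry over. Pictures are saved under pics/ and viewed, and the job is handed in when it is done.

```bash
mkdir -p pics; ls; python3 - <<'E'
from rig import telemetry, imaging, ctrl
import cv2,pickle
print(telemetry.sense())
for n in("side","top"):
    c=imaging.capture(n); pickle.dump(c,open(f"{n}0.pkl","wb"))
    cv2.imwrite(f"pics/{n}0.png",c["frame"][:,:,::-1]); print(n,c["fx"],c["fy"],c["cx"],c["cy"],c["rvec"],c["tvec"])
E
```

```text
pics
{'time_s': 0.0, 'joints': array([ 9.58548500e-01,  3.13466271e-01,  1.49842539e+00,  1.59046404e-05,
        1.33098460e+00, -2.23359328e-01]), 'dq': array([-0.00121474, -0.00011093,  0.00133436, -0.00010868,  0.00155887,
       -0.00103374]), 'tau': array([ 4.86826775e-04, -4.12270153e+01, -2.59746176e+01, -1.71420138e-04,
        4.05326180e-03,  1.85241782e-05]), 'eef_pos': array([198.90103947, 485.5962268 , 230.73114519]), 'ee_rot': array([-0.58703088,  0.58734687,  0.3935403 , -0.39439123]), 'force': array([-0.15564826, -0.2442622 ,  0.28231957]), 'wrist_torque': array([-0.00485677,  0.00130526,  0.05337212]), 'grip_width': 1.000114367048617}
side 610.4134001937044 610.4134001937044 323.6707179786463 232.44335045807298 [ 0.25151281 -2.56437308  1.64351073] [ 626.52219104  120.66598455 1099.55354434]
top 480.31164999878325 480.31164999878325 319.97336370829595 242.88581263026254 [ 1.74976113 -2.381161    0.35455932] [155.82293175 605.52699523 804.21566916]
```

View pics/side0.png

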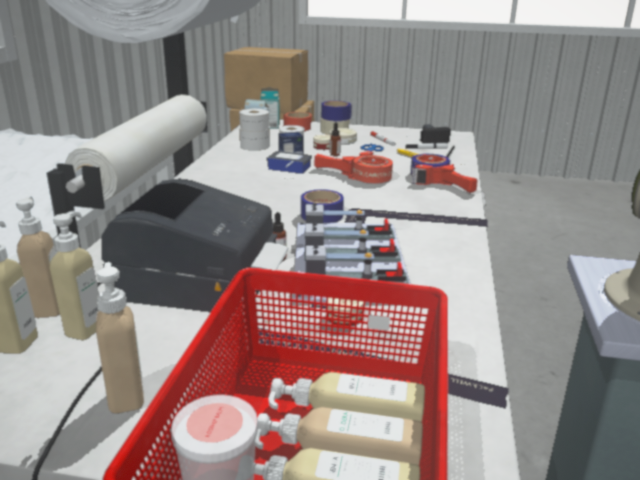

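View pics/top0.png

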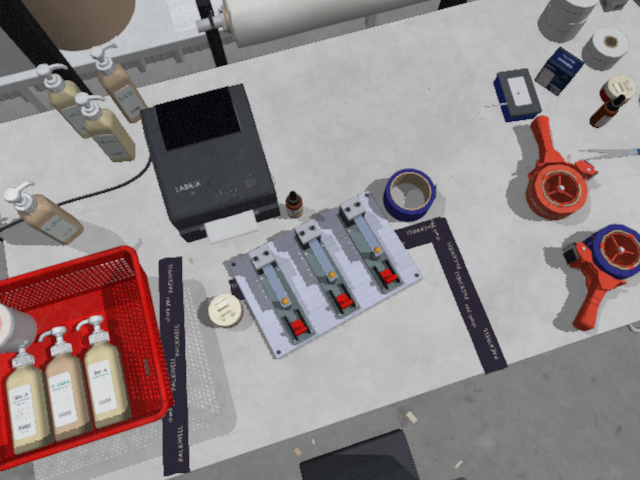

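The side view shows the jig at about (345,245), partly hidden behind the crate. The top view shows it clearly, with buttons near (285,301), (332,275), (377,251) and tabs near (298,327), (344,301), (389,275). Next I'll measure these.

```bash
cat > h.py <<'E'
import numpy as np,cv2,pickle
def cam(c):
    R=cv2.Rodrigues(np.array(c["rvec"],float))[0];t=np.array(c["tvec"],float).reshape(3)
    return R,t
def proj(c,p):
    R,t=cam(c);q=R@np.array(p,float)+t
    return np.array([c["fx"]*q[0]/q[2]+c["cx"],c["fy"]*q[1]/q[2]+c["cy"]])
def ray(c,u,v):
    R,t=cam(c);d=R.T@np.array([(u-c["cx"])/c["fx"],(v-c["cy"])/c["fy"],1.]);return -R.T@t,d
def plane(c,u,v,z):
    o,d=ray(c,u,v);return o+d*(z-o[2])/d[2]
def pt(c,u,v):
    o,d=ray(c,u,v);return o+d*c["z_map"][int(round(v)),int(round(u))]
def tri(c1,p1,c2,p2):
    o1,d1=ray(c1,*p1);o2,d2=ray(c2,*p2);A=np.stack([d1,-d2],1);s=np.linalg.lstsq(A,o2-o1,rcond=None)[0]
    a=o1+s[0]*d1;b=o2+s[1]*d2;return (a+b)/2,np.linalg.norm(a-b)
def blobs(m,amin=6):
    n,l,s,ce=cv2.connectedComponentsWithStats(m.astype(np.uint8));return [(s[i,4],ce[i],s[i,:4]) for i in range(1,n) if s[i,4]>=amin]
E
python3 - <<'E'
from h import *
np.set_printoptions(precision=1,suppress=True)
for n,roi in(("top",(180,380,210,450)),("side",(185,300,280,420))):
    c=pickle.load(open(n+"0.pkl","rb"))
    f=c["frame"];hsv=cv2.cvtColor(f,cv2.COLOR_RGB2HSV);H,S,V=[hsv[...,i].astype(int) for i in range(3)]
    M=np.zeros(H.shape,bool);M[roi[0]:roi[1],roi[2]:roi[3]]=1
    print(n,"cam",-cam(c)[0].T@cam(c)[1], "z valid",(c["z_map"]>0).mean())
    for nm,m in(("red",((H<6)|(H>174))&(S>150)),("gold",(H>10)&(H<28)&(S>90)&(V>80))):
        for a,ce,s in blobs(m&M,4): print(nm,a,ce,s,pt(c,*ce),plane(c,*ce,67 if nm=="gold" else 44))
    y0,y1,x0,x1=roi
    k=3 if n=="top" else 5
    cv2.imwrite(f"pics/{n}0c.png",cv2.resize(f[y0:y1,x0:x1,::-1],None,fx=k,fy=k,interpolation=cv2.INTER_CUBIC))
E
```

```text
top cam [382.7  50.3 942.7] z valid 0.9961295572916666
red 167 [387.9 275.8] [380 268  18  16] [ 539.  -145.5   22.5] [ 535.4 -140.9   44. ]
red 171 [343.8 300.7] [336 293  17  16] [518.1 -47.5  23.1] [515.  -45.2  44. ]
red 174 [298.4 327. ] [291 319  17  17] [496.   50.7  23.2] [493.4  50.7  44. ]
gold 9 [297.8 213.4] [295 211   7   5] [715.  -13.9  25.5] [699.9 -11.   67. ]
gold 32 [377.2 249.6] [374 247   7   6] [ 585.9 -134.2   64.7] [ 585.3 -133.7   67. ]
gold 33 [331.5 274.4] [329 271   6   7] [565.3 -36.3  67.6] [565.4 -36.4  67. ]
gold 39 [284.9 300.9] [282 298   7   7] [543.9  60.6  65.2] [543.5  60.6  67. ]
side cam [ 451.  1048.5  559.8] z valid 0.8558854166666666
red 50 [381.7 227. ] [375 220  13  11] [ 539.1 -149.7   23.8] [ 535.8 -104.5   44. ]
red 67 [387.6 247.7] [380 239  14  13] [517.5 -48.5  25.3] [515.2 -10.   44. ]
red 104 [394.6 271.7] [386 263  16  14] [495.8  49.   25.1] [494.2  84.3  44. ]
red 2767 [345.8 287.2] [280 271 140  29] [551.8 297.8 125.4] [570.7 157.2  44. ]
red 4 [284.5 299. ] [283 299   4   1] [640.9 301.9  97. ] [662.6 216.5  44. ]
red 4 [290.5 299. ] [289 299   4   1] [631.7 302.6  98.5] [653.1 214.4  44. ]
gold 12 [359.3 211.2] [358 210   4   4] [ 586.4 -128.2   64.7] [ 585.8 -122.7   67. ]
gold 13 [362.7 231.1] [361 230   5   3] [566.9 -31.   64.5] [566.3 -25.4  67. ]
gold 19 [367.9 254.6] [366 253   5   4] [544.9  67.3  64.1] [544.4  73.   67. ]
```

```bash
python3 - <<'E'
import cv2
for n in("side","top"):
    print(cv2.imread(f"pics/{n}0c.png").shape)
E
```

```text
(575, 700, 3)
(600, 720, 3)
```

View pics/top0c.png

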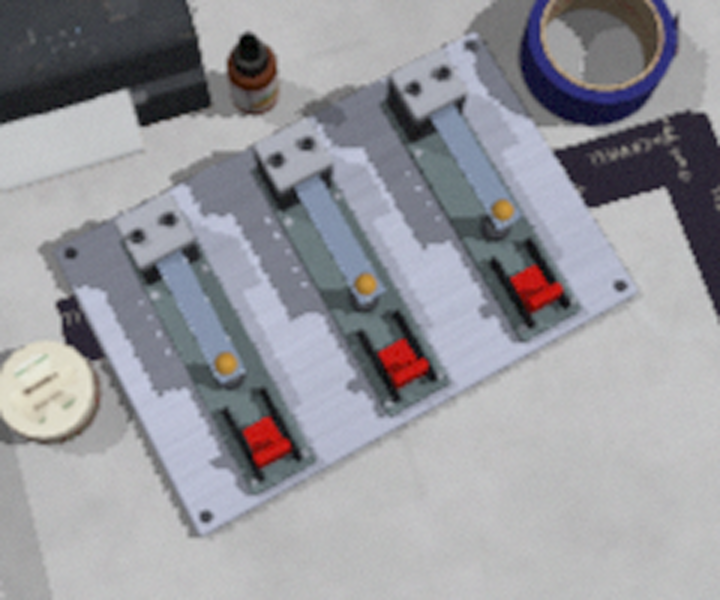

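View pics/side0c.png

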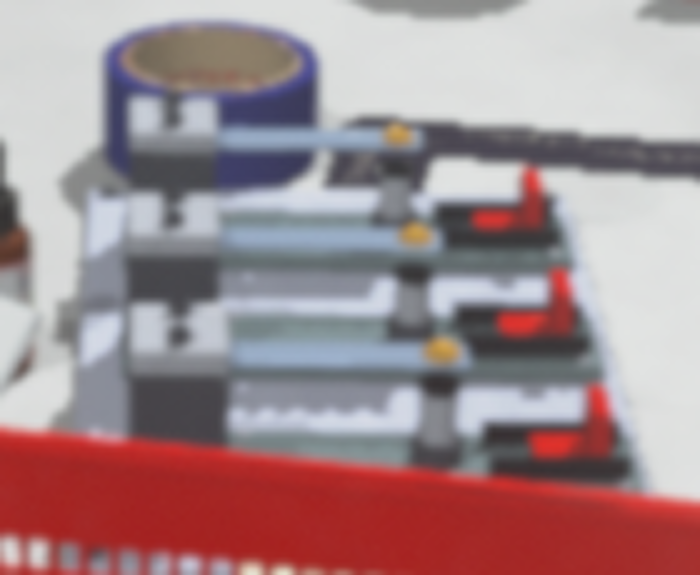

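```bash
python3 - <<'E'
from h import *
from rig import telemetry
from scipy.spatial.transform import Rotation as Rn
np.set_printoptions(precision=3,suppress=True)
T=pickle.load(open("top0.pkl","rb"));S=pickle.load(open("side0.pkl","rb"))
P=[]
for a,b in(((284.9,300.9),(367.9,254.6)),((331.5,274.4),(362.7,231.1)),((377.2,249.6),(359.3,211.2))):
    p,e=tri(T,a,S,b);P.append(p);print(p,e)
y=P[0]-P[2];psi=np.arctan2(-y[0],y[1]);print("psi",psi,np.linalg.norm(y))
for ce in((298.4,327),(343.8,300.7),(387.9,275.8)):
    print('fin')
# plate corners (front two holes etc.) table edge check: front-left corner, front right corner pixels
for uv in((210+200/3,180+533/3),(210+637/3,180+293/3),(210+60/3,180+245/3)): print("corner",plane(T,*uv,10))
s=telemetry.sense();q=s["ee_rot"];R=Rn.from_quat([q[1],q[2],q[3],q[0]]).as_matrix();print(R)
E
```

```text
[545.099  60.663  60.632] 0.896918720711573
[567.012 -36.869  61.597] 1.0177069207133282
[ 586.896 -134.909   61.911] 0.7121892924522926
psi 0.21054959288240585 199.99257805506647
fin
fin
fin
corner [454.778 106.347  10.   ]
corner [ 517.109 -212.247   10.   ]
corner [662.623 143.895  10.   ]
[[ 0.379 -0.001 -0.925]
 [ 0.925 -0.001  0.379]
 [-0.001 -1.     0.   ]]
```

```bash
python3 -m handwheel '[{"delta_pos":[-5,0,-9],"twist":[0,-0.1,0],"jaw":0},{"delta_pos":[-8,0,-13],"twist":[0,-0.2,0],"jaw":0},{"delta_pos":[-10,0,-17],"twist":[0,-0.3,0],"jaw":0},{"delta_pos":[-12,0,-21],"twist":[0,-0.4,0],"jaw":0},{"delta_pos":[-14,0,-25],"twist":[0,-0.5,0],"jaw":0},{"delta_pos":[-16,0,-29],"twist":[0,-0.6,0],"jaw":0},{"delta_pos":[-18,0,-33],"twist":[0,-0.6,0],"jaw":0},{"delta_pos":[-20,0,-37],"twist":[0,-0.6,0],"jaw":0},{"delta_pos":[-22,0,-40],"twist":[0,-0.6,0],"jaw":0},{"delta_pos":[-24,0,-44],"twist":[0,-0.6,0],"jaw":0}]' 30; cat > st.py <<'E'
from h import *
import sys
from rig import telemetry
from scipy.spatial.transform import Rotation as Rn
np.set_printoptions(precision=2,suppress=True)
s=telemetry.sense();q=s["ee_rot"];R=Rn.from_quat([q[1],q[2],q[3],q[0]]).as_matrix()
print("t",round(s["time_s"],2),"p",s["eef_pos"],"F",s["force"],"g",round(s["grip_width"],3));print("psi",np.arctan2(-R[0,0],R[1,0]),"R",R.round(3).tolist())
if len(sys.argv)>3: print("d tool cm",R.T@(np.array([float(a) for a in sys.argv[1:4]])-s["eef_pos"])/10)
E
python3 st.py 544.3 61 85
```

```text
time_s: 0.93
eef_pos: [455.2, 168.5, 231.2]
ee_rot: [0.445, -0.444, -0.55, 0.55]
force: [0.4, 0.9, 0.0]
grip_width: 0.005
t 0.93 p [455.18 168.52 231.19] F [0.37 0.94 0.04] g 0.005
psi 0.2110917543245825 R [[-0.21, -0.0, -0.978], [0.978, 0.0, -0.21], [0.0, -1.0, 0.0]]
d tool cm [-12.38  14.62  -6.47]
```

```bash
python3 -m handwheel '[{"delta_pos":[-4,2,-2],"twist":[0,0,0],"jaw":0},{"delta_pos":[-7,4,-4],"twist":[0,0,0],"jaw":0},{"delta_pos":[-10,6,-5.5],"twist":[0,0,0],"jaw":0},{"delta_pos":[-12.4,8,-6.4],"twist":[0,0,0],"jaw":0},{"delta_pos":[-12.4,10.5,-6.4],"twist":[0,0,0],"jaw":0},{"delta_pos":[-12.4,12.5,-6.4],"twist":[0,0,0],"jaw":0},{"delta_pos":[-12.4,13.6,-6.4],"twist":[0,0,0],"jaw":0},{"delta_pos":[-12.4,13.6,-6.4],"twist":[0,0,0],"jaw":0},{"delta_pos":[-12.4,13.6,-6.4],"twist":[0,0,0],"jaw":0},{"delta_pos":[-12.4,13.6,-6.4],"twist":[0,0,0],"jaw":0}]'; python3 st.py 544.3 61 70; python3 - <<'E'
from h import *
from rig import imaging
o=[]
for n,(y0,y1,x0,x1),k in(("top",(200,360,220,420),3),("side",(185,300,290,440),3)):
    c=imaging.capture(n);pickle.dump(c,open(n+"1.pkl","wb"))
    o.append(cv2.resize(c["frame"][y0:y1,x0:x1,::-1],None,fx=k,fy=k,interpolation=cv2.INTER_CUBIC)); cv2.imwrite(f"pics/{n}1.png",o[-1])
E
python3 st.py
```

```text
time_s: 1.77
eef_pos: [543.6, 62.8, 96.7]
ee_rot: [-0.444, 0.445, 0.55, -0.55]
force: [0.3, 0.9, 0.3]
grip_width: 0.001
t 1.77 p [543.6   62.83  96.67] F [0.3  0.87 0.28] g 0.001
psi 0.211718731046845 R [[-0.21, 0.002, -0.978], [0.978, -0.0, -0.21], [-0.001, -1.0, -0.002]]
d tool cm [-0.19  2.67 -0.02]
t 1.87 p [543.56  62.8   96.65] F [ 0.48  0.56 -0.62] g 0.001
psi 0.2116887724241564 R [[-0.21, 0.002, -0.978], [0.978, -0.0, -0.21], [-0.001, -1.0, -0.002]]
```

View pics/side1.png

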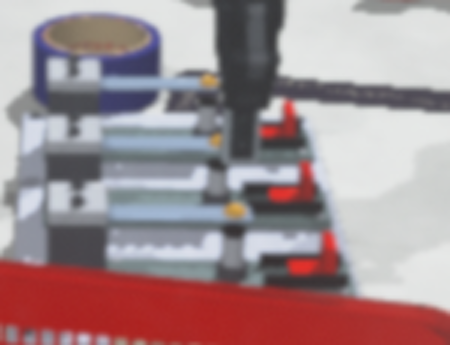

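View pics/top1.png

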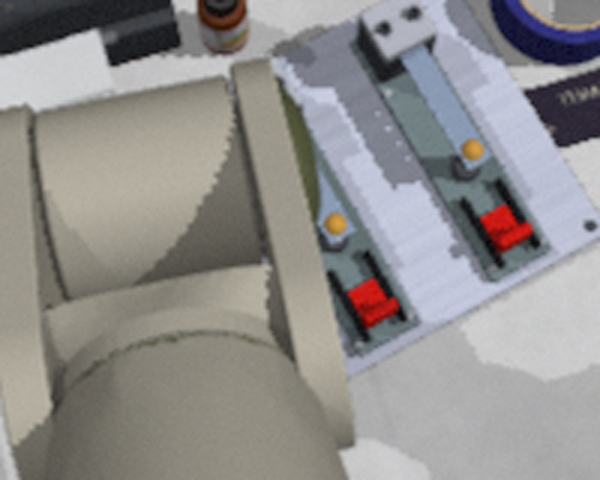

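Side view: the closed fingertip is at about crop (242,157), just above and slightly in front of the left button at (236,210). Top view: the arm hides the left stand.

```bash
python3 - <<'E'
from h import *
S=pickle.load(open("side1.pkl","rb"))
for p in((543.6,62.8,96.7),(544.3,61,67),(544.3,61,62),(545.1,60.7,60.6),(555,64,96.7),(533,60,96.7)): print(p,proj(S,p))
g=cv2.cvtColor(S["frame"],cv2.COLOR_RGB2GRAY)
for r in range(222,242,3): print(r,g[r,355:390].tolist())
z=S["z_map"]
for r in range(228,240,3): print(r,[round(x) for x in z[r,360:382]])
E
```

```text
(543.6, 62.8, 96.7) [369.78870606 237.24304551]
(544.3, 61, 67) [368.72364031 251.64633317]
(544.3, 61, 62) [368.59196728 254.1149169 ]
(545.1, 60.7, 60.6) [368.13598969 254.68818866]
(555, 64, 96.7) [363.36235271 236.92758876]
(533, 60, 96.7) [375.87329573 237.14404172]
222 [137, 135, 137, 139, 137, 131, 118, 102, 95, 103, 109, 101, 82, 64, 57, 58, 58, 58, 59, 69, 92, 131, 174, 200, 214, 222, 225, 218, 189, 144, 111, 106, 129, 165, 196]
225 [180, 154, 143, 141, 138, 134, 142, 161, 163, 144, 126, 111, 86, 67, 63, 63, 62, 60, 62, 75, 100, 120, 133, 139, 142, 142, 142, 137, 120, 99, 86, 83, 82, 82, 89]
228 [99, 104, 114, 118, 116, 108, 103, 99, 103, 117, 121, 105, 81, 64, 61, 60, 59, 59, 64, 81, 106, 117, 112, 104, 100, 98, 92, 85, 79, 77, 79, 82, 80, 74, 76]
231 [163, 162, 163, 160, 152, 147, 150, 151, 140, 130, 122, 103, 78, 65, 62, 61, 60, 61, 66, 84, 100, 97, 82, 72, 70, 68, 65, 62, 62, 61, 62, 62, 62, 63, 65]
234 [154, 155, 156, 157, 158, 157, 153, 144, 131, 127, 121, 99, 74, 63, 61, 62, 61, 61, 68, 87, 101, 97, 84, 78, 76, 75, 75, 76, 75, 76, 77, 78, 77, 78, 90]
237 [108, 107, 10
[... 172 characters left out ...]
 144, 110, 77, 64, 61, 64, 76, 103, 135, 157, 166, 167, 168, 168, 168, 168, 168, 168, 166, 160, 150, 141, 137, 138, 145, 158, 167, 169, 170, 168, 159, 137]
228 [1294, 1294, 1296, 1086, 1074, 1078, 1076, 1065, 1067, 1061, 1066, 1065, 1064, 1068, 1066, 1076, 1074, 1308, 1307, 1304, 1307, 1302]
231 [1193, 1192, 1193, 1088, 1074, 1075, 1073, 1069, 1070, 1073, 1066, 1067, 1069, 1069, 1070, 1075, 1073, 1286, 1288, 1290, 1284, 1291]
234 [1186, 1190, 1187, 1087, 1079, 1080, 1076, 1067, 1069, 1072, 1075, 1074, 1073, 1074, 1068, 0, 1287, 1290, 1293, 1290, 1289, 1289]
237 [1286, 1205, 1209, 1283, 1082, 1080, 1073, 1072, 1073, 1075, 1076, 1076, 1076, 1074, 1081, 1080, 1290, 1282, 1278, 1291, 1282, 1289]
```

```bash
python3 -m handwheel '[{"delta_pos":[-0.2,0.5,-0.07],"twist":[0,0,0],"jaw":0},{"delta_pos":[-0.2,1,-0.07],"twist":[0,0,0],"jaw":0},{"delta_pos":[-0.2,1.4,-0.07],"twist":[0,0,0],"jaw":0},{"delta_pos":[-0.2,1.7,-0.07],"twist":[0,0,0],"jaw":0},{"delta_pos":[-0.2,1.9,-0.07],"twist":[0,0,0],"jaw":0},{"delta_pos":[-0.2,2.1,-0.07],"twist":[0,0,0],"jaw":0},{"delta_pos":[-0.2,2.3,-0.07],"twist":[0,0,0],"jaw":0},{"delta_pos":[-0.2,2.3,-0.07],"twist":[0,0,0],"jaw":0},{"delta_pos":[-0.2,2.3,-0.07],"twist":[0,0,0],"jaw":0},{"delta_pos":[-0.2,2.3,-0.07],"twist":[0,0,0],"jaw":0}]'; python3 st.py 544.7 61 67
```

```text
time_s: 2.7
eef_pos: [544.1, 60.8, 72.4]
ee_rot: [-0.444, 0.445, 0.55, -0.55]
force: [-0.4, -0.3, 0.9]
grip_width: -0.004
t 2.7 p [544.15  60.8   72.44] F [-0.39 -0.28  0.91] g -0.004
psi 0.21120666387167109 R [[-0.21, 0.0, -0.978], [0.978, -0.0, -0.21], [-0.0, -1.0, -0.0]]
d tool cm [ 0.01  0.54 -0.06]
```

```bash
python3 -m handwheel '[{"delta_pos":[0,0.2,0],"twist":[0,0,0],"jaw":0},{"delta_pos":[0,0.4,0],"twist":[0,0,0],"jaw":0},{"delta_pos":[0,0.5,0],"twist":[0,0,0],"jaw":0},{"delta_pos":[0,0.6,0],"twist":[0,0,0],"jaw":0},{"delta_pos":[0,0.7,0],"twist":[0,0,0],"jaw":0},{"delta_pos":[0,0.8,0],"twist":[0,0,0],"jaw":0},{"delta_pos":[0,0.9,0],"twist":[0,0,0],"jaw":0},{"delta_pos":[0,0.9,0],"twist":[0,0,0],"jaw":0},{"delta_pos":[0,0.9,0],"twist":[0,0,0],"jaw":0},{"delta_pos":[0,0.9,0],"twist":[0,0,0],"jaw":0}]'
python3 - <<'E'
from rig import telemetry,imaging
for i in range(3):
    s=telemetry.sense();print(round(s["time_s"],3),s["eef_pos"].round(2),s["force"].round(2),s["tau"].round(2)[1:3])
E
```

```text
time_s: 3.53
eef_pos: [544.0, 60.8, 63.4]
ee_rot: [0.445, -0.444, -0.55, 0.55]
force: [-2.5, 0.1, 3.4]
grip_width: 0.002
3.533 [543.97  60.8   63.39] [-2.47  0.1   3.38] [-45.48 -21.38]
3.533 [543.97  60.8   63.39] [-2.47  0.1   3.38] [-45.48 -21.38]
3.533 [543.97  60.8   63.39] [-2.47  0.1   3.38] [-45.48 -21.38]
```

```bash
python3 -m handwheel '[{"delta_pos":[0,0.05,0],"twist":[0,0,0],"jaw":0},{"delta_pos":[0,0.1,0],"twist":[0,0,0],"jaw":0},{"delta_pos":[0,0.15,0],"twist":[0,0,0],"jaw":0},{"delta_pos":[0,0.2,0],"twist":[0,0,0],"jaw":0},{"delta_pos":[0,0.25,0],"twist":[0,0,0],"jaw":0},{"delta_pos":[0,0.3,0],"twist":[0,0,0],"jaw":0},{"delta_pos":[0,0.3,0],"twist":[0,0,0],"jaw":0},{"delta_pos":[0,0.3,0],"twist":[0,0,0],"jaw":0},{"delta_pos":[0,0.3,0],"twist":[0,0,0],"jaw":0},{"delta_pos":[0,0.3,0],"twist":[0,0,0],"jaw":0}]'
```

```text
time_s: 4.37
eef_pos: [544.1, 60.8, 60.4]
ee_rot: [0.444, -0.445, -0.55, 0.55]
force: [-3.9, -1.0, 6.1]
grip_width: 0.001
```

```bash
python3 - <<'E'
from rig import telemetry
s=telemetry.sense();print(s["time_s"],s["eef_pos"].round(2),s["force"].round(2))
E
```

```text
4.3667 [544.06  60.8   60.43] [-3.88 -1.02  6.06]
```

```bash
python3 -m handwheel '[{"delta_pos":[0,0.05,0],"twist":[0,0,0],"jaw":0},{"delta_pos":[0,0.1,0],"twist":[0,0,0],"jaw":0},{"delta_pos":[0,0.15,0],"twist":[0,0,0],"jaw":0},{"delta_pos":[0,0.15,0],"twist":[0,0,0],"jaw":0},{"delta_pos":[0,0.15,0],"twist":[0,0,0],"jaw":0},{"delta_pos":[0,0.15,0],"twist":[0,0,0],"jaw":0},{"delta_pos":[0,0.15,0],"twist":[0,0,0],"jaw":0},{"delta_pos":[0,0.15,0],"twist":[0,0,0],"jaw":0},{"delta_pos":[0,0.15,0],"twist":[0,0,0],"jaw":0},{"delta_pos":[0,0.15,0],"twist":[0,0,0],"jaw":0}]'
```

```text
time_s: 5.2
eef_pos: [544.1, 60.8, 59.1]
ee_rot: [-0.444, 0.445, 0.55, -0.55]
force: [-3.5, -0.1, 7.1]
grip_width: 0.002
```

```bash
python3 -m handwheel '[{"delta_pos":[0,0.05,0],"twist":[0,0,0],"jaw":0},{"delta_pos":[0,0.05,0],"twist":[0,0,0],"jaw":0},{"delta_pos":[0,0.05,0],"twist":[0,0,0],"jaw":0},{"delta_pos":[0,0.05,0],"twist":[0,0,0],"jaw":0},{"delta_pos":[0,0.05,0],"twist":[0,0,0],"jaw":0},{"delta_pos":[0,0.05,0],"twist":[0,0,0],"jaw":0},{"delta_pos":[0,0.05,0],"twist":[0,0,0],"jaw":0},{"delta_pos":[0,0.05,0],"twist":[0,0,0],"jaw":0},{"delta_pos":[0,0.05,0],"twist":[0,0,0],"jaw":0},{"delta_pos":[0,0.05,0],"twist":[0,0,0],"jaw":0}]'; python3 st.py
```

```text
time_s: 6.03
eef_pos: [544.1, 60.8, 58.6]
ee_rot: [-0.444, 0.445, 0.55, -0.55]
force: [-4.2, 0.7, 6.9]
grip_width: 0.004
t 6.03 p [544.1   60.8   58.61] F [-4.18  0.74  6.87] g 0.004
psi 0.21120667571148197 R [[-0.21, 0.0, -0.978], [0.978, -0.0, -0.21], [-0.0, -1.0, -0.0]]
```

```bash
python3 -m handwheel '[{"delta_pos":[0,0.05,0],"twist":[0,0,0],"jaw":0},{"delta_pos":[0,0.06,0],"twist":[0,0,0],"jaw":0},{"delta_pos":[0,0.06,0],"twist":[0,0,0],"jaw":0},{"delta_pos":[0,0.06,0],"twist":[0,0,0],"jaw":0},{"delta_pos":[0,0.06,0],"twist":[0,0,0],"jaw":0},{"delta_pos":[0,0.06,0],"twist":[0,0,0],"jaw":0},{"delta_pos":[0,0.06,0],"twist":[0,0,0],"jaw":0},{"delta_pos":[0,0.06,0],"twist":[0,0,0],"jaw":0},{"delta_pos":[0,0.06,0],"twist":[0,0,0],"jaw":0},{"delta_pos":[0,0.06,0],"twist":[0,0,0],"jaw":0}]';python3 st.py
```

```text
time_s: 6.87
eef_pos: [544.1, 60.8, 58.0]
ee_rot: [-0.444, 0.445, 0.55, -0.55]
force: [-3.8, -1.1, 8.0]
grip_width: 0.004
t 6.87 p [544.11  60.81  58.04] F [-3.8  -1.07  7.99] g 0.004
psi 0.21128588609374685 R [[-0.21, 0.0, -0.978], [0.978, -0.0, -0.21], [-0.0, -1.0, -0.0]]
```

```bash
python3 -m handwheel '[{"delta_pos":[0,0.05,0],"twist":[0,0,0],"jaw":0},{"delta_pos":[0,0.06,0],"twist":[0,0,0],"jaw":0},{"delta_pos":[0,0.06,0],"twist":[0,0,0],"jaw":0},{"delta_pos":[0,0.06,0],"twist":[0,0,0],"jaw":0},{"delta_pos":[0,0.06,0],"twist":[0,0,0],"jaw":0},{"delta_pos":[0,0.06,0],"twist":[0,0,0],"jaw":0},{"delta_pos":[0,0.06,0],"twist":[0,0,0],"jaw":0},{"delta_pos":[0,0.06,0],"twist":[0,0,0],"jaw":0},{"delta_pos":[0,0.06,0],"twist":[0,0,0],"jaw":0},{"delta_pos":[0,0.06,0],"twist":[0,0,0],"jaw":0}]';python3 st.py
```

```text
time_s: 7.7
eef_pos: [544.2, 60.8, 57.9]
ee_rot: [-0.444, 0.445, 0.55, -0.55]
force: [-5.4, -0.6, 12.2]
grip_width: -0.002
t 7.7 p [544.17  60.79  57.9 ] F [-5.38 -0.62 12.24] g -0.002
psi 0.21133160472386187 R [[-0.21, 0.0, -0.978], [0.978, -0.0, -0.21], [-0.0, -1.0, -0.0]]
```

```bash
python3 -m handwheel '[{"delta_pos":[0,0.02,0],"twist":[0,0,0],"jaw":0},{"delta_pos":[0,0.03,0],"twist":[0,0,0],"jaw":0},{"delta_pos":[0,0.03,0],"twist":[0,0,0],"jaw":0},{"delta_pos":[0,0.03,0],"twist":[0,0,0],"jaw":0},{"delta_pos":[0,0.03,0],"twist":[0,0,0],"jaw":0},{"delta_pos":[0,0.03,0],"twist":[0,0,0],"jaw":0},{"delta_pos":[0,0.03,0],"twist":[0,0,0],"jaw":0},{"delta_pos":[0,0.03,0],"twist":[0,0,0],"jaw":0},{"delta_pos":[0,0.03,0],"twist":[0,0,0],"jaw":0},{"delta_pos":[0,0.03,0],"twist":[0,0,0],"jaw":0}]';python3 st.py
```

```text
time_s: 8.53
eef_pos: [544.2, 60.8, 57.8]
ee_rot: [-0.444, 0.445, 0.55, -0.55]
force: [-6.5, -0.8, 14.1]
grip_width: 0.003
t 8.53 p [544.19  60.77  57.81] F [-6.51 -0.79 14.12] g 0.003
psi 0.21138329509938544 R [[-0.21, 0.001, -0.978], [0.978, -0.0, -0.21], [-0.0, -1.0, -0.0]]
```

```bash
python3 -m handwheel '[{"delta_pos":[0,-0.5,0],"twist":[0,0,0],"jaw":0},{"delta_pos":[0,-2,0],"twist":[0,0,0],"jaw":0},{"delta_pos":[-1,-3,0],"twist":[0,0,0],"jaw":0},{"delta_pos":[-5,-3,0],"twist":[0,0,0],"jaw":0},{"delta_pos":[-9,-3,0],"twist":[0,0,0],"jaw":0},{"delta_pos":[-10,-3,0],"twist":[0,0,0],"jaw":0},{"delta_pos":[-10,-2,0],"twist":[0,0,0],"jaw":0},{"delta_pos":[-10,-1.6,0],"twist":[0,0,0],"jaw":0},{"delta_pos":[-10,-1.6,0],"twist":[0,0,0],"jaw":0},{"delta_pos":[-10,-1.6,0],"twist":[0,0,0],"jaw":0}]';python3 st.py 565.8 -36.7 67
```

```text
time_s: 9.37
eef_pos: [564.6, -35.8, 72.3]
ee_rot: [0.445, -0.444, -0.55, 0.55]
force: [-0.2, 0.3, 1.1]
grip_width: 0.0
t 9.37 p [564.61 -35.84  72.28] F [-0.16  0.33  1.07] g 0.0
psi 0.21252652857109505 R [[-0.211, -0.001, -0.978], [0.978, 0.0, -0.211], [0.001, -1.0, 0.001]]
d tool cm [-0.11  0.53 -0.1 ]
```

Now the middle leaf: down to about z 62, correcting about 1 mm sideways before contact.

```bash
python3 -m handwheel '[{"delta_pos":[-0.1,0.2,-0.1],"twist":[0,0,0],"jaw":0},{"delta_pos":[-0.1,0.4,-0.1],"twist":[0,0,0],"jaw":0},{"delta_pos":[-0.1,0.6,-0.1],"twist":[0,0,0],"jaw":0},{"delta_pos":[-0.1,0.7,-0.1],"twist":[0,0,0],"jaw":0},{"delta_pos":[-0.1,0.8,-0.1],"twist":[0,0,0],"jaw":0},{"delta_pos":[-0.1,0.9,-0.1],"twist":[0,0,0],"jaw":0},{"delta_pos":[-0.1,1,-0.1],"twist":[0,0,0],"jaw":0},{"delta_pos":[-0.1,1,-0.1],"twist":[0,0,0],"jaw":0},{"delta_pos":[-0.1,1,-0.1],"twist":[0,0,0],"jaw":0},{"delta_pos":[-0.1,1,-0.1],"twist":[0,0,0],"jaw":0}]';python3 st.py
```

```text
time_s: 10.2
eef_pos: [566.2, -37.7, 62.9]
ee_rot: [-0.444, 0.445, 0.55, -0.55]
force: [-1.2, 1.4, 2.8]
grip_width: 0.002
t 10.2 p [566.22 -37.66  62.95] F [-1.2   1.43  2.78] g 0.002
psi 0.21125218920436964 R [[-0.21, 0.0, -0.978], [0.978, 0.0, -0.21], [0.0, -1.0, -0.0]]
```

```bash
python3 -m handwheel '[{"delta_pos":[0,0.05,0],"twist":[0,0,0],"jaw":0},{"delta_pos":[0,0.1,0],"twist":[0,0,0],"jaw":0},{"delta_pos":[0,0.15,0],"twist":[0,0,0],"jaw":0},{"delta_pos":[0,0.2,0],"twist":[0,0,0],"jaw":0},{"delta_pos":[0,0.25,0],"twist":[0,0,0],"jaw":0},{"delta_pos":[0,0.25,0],"twist":[0,0,0],"jaw":0},{"delta_pos":[0,0.25,0],"twist":[0,0,0],"jaw":0},{"delta_pos":[0,0.25,0],"twist":[0,0,0],"jaw":0},{"delta_pos":[0,0.25,0],"twist":[0,0,0],"jaw":0},{"delta_pos":[0,0.25,0],"twist":[0,0,0],"jaw":0}]';python3 st.py
```

```text
time_s: 11.03
eef_pos: [566.2, -37.7, 60.3]
ee_rot: [-0.445, 0.445, 0.55, -0.55]
force: [-1.3, 3.8, 5.8]
grip_width: 0.001
t 11.03 p [566.22 -37.72  60.32] F [-1.31  3.78  5.79] g 0.001
psi 0.21122785743515596 R [[-0.21, 0.0, -0.978], [0.978, 0.0, -0.21], [0.0, -1.0, -0.0]]
```

```bash
python3 -m handwheel '[{"delta_pos":[0,0.05,0],"twist":[0,0,0],"jaw":0},{"delta_pos":[0,0.1,0],"twist":[0,0,0],"jaw":0},{"delta_pos":[0,0.12,0],"twist":[0,0,0],"jaw":0},{"delta_pos":[0,0.12,0],"twist":[0,0,0],"jaw":0},{"delta_pos":[0,0.12,0],"twist":[0,0,0],"jaw":0},{"delta_pos":[0,0.12,0],"twist":[0,0,0],"jaw":0},{"delta_pos":[0,0.12,0],"twist":[0,0,0],"jaw":0},{"delta_pos":[0,0.12,0],"twist":[0,0,0],"jaw":0},{"delta_pos":[0,0.12,0],"twist":[0,0,0],"jaw":0},{"delta_pos":[0,0.12,0],"twist":[0,0,0],"jaw":0}]';python3 st.py
```

```text
time_s: 11.87
eef_pos: [566.2, -37.7, 59.2]
ee_rot: [-0.444, 0.445, 0.55, -0.55]
force: [-1.6, 1.4, 6.6]
grip_width: 0.001
t 11.87 p [566.25 -37.74  59.21] F [-1.64  1.45  6.64] g 0.001
psi 0.21120431299196749 R [[-0.21, 0.0, -0.978], [0.978, -0.0, -0.21], [-0.0, -1.0, -0.0]]
```

```bash
python3 -m handwheel '[{"delta_pos":[0,0.03,0],"twist":[0,0,0],"jaw":0},{"delta_pos":[0,0.06,0],"twist":[0,0,0],"jaw":0},{"delta_pos":[0,0.06,0],"twist":[0,0,0],"jaw":0},{"delta_pos":[0,0.06,0],"twist":[0,0,0],"jaw":0},{"delta_pos":[0,0.06,0],"twist":[0,0,0],"jaw":0},{"delta_pos":[0,0.06,0],"twist":[0,0,0],"jaw":0},{"delta_pos":[0,0.06,0],"twist":[0,0,0],"jaw":0},{"delta_pos":[0,0.06,0],"twist":[0,0,0],"jaw":0},{"delta_pos":[0,0.06,0],"twist":[0,0,0],"jaw":0},{"delta_pos":[0,0.06,0],"twist":[0,0,0],"jaw":0}]';python3 st.py
```

```text
time_s: 12.7
eef_pos: [566.3, -37.7, 58.7]
ee_rot: [-0.444, 0.445, 0.55, -0.55]
force: [-2.1, 3.0, 6.4]
grip_width: 0.002
t 12.7 p [566.28 -37.72  58.66] F [-2.13  3.    6.43] g 0.002
psi 0.2112141336692285 R [[-0.21, 0.0, -0.978], [0.978, -0.0, -0.21], [-0.0, -1.0, -0.0]]
```

```bash
python3 -m handwheel '[{"delta_pos":[0,0.03,0],"twist":[0,0,0],"jaw":0},{"delta_pos":[0,0.06,0],"twist":[0,0,0],"jaw":0},{"delta_pos":[0,0.06,0],"twist":[0,0,0],"jaw":0},{"delta_pos":[0,0.06,0],"twist":[0,0,0],"jaw":0},{"delta_pos":[0,0.06,0],"twist":[0,0,0],"jaw":0},{"delta_pos":[0,0.06,0],"twist":[0,0,0],"jaw":0},{"delta_pos":[0,0.06,0],"twist":[0,0,0],"jaw":0},{"delta_pos":[0,0.06,0],"twist":[0,0,0],"jaw":0},{"delta_pos":[0,0.06,0],"twist":[0,0,0],"jaw":0},{"delta_pos":[0,0.06,0],"twist":[0,0,0],"jaw":0}]';python3 st.py
```

```text
time_s: 13.53
eef_pos: [566.3, -37.7, 58.1]
ee_rot: [-0.444, 0.445, 0.55, -0.55]
force: [-2.2, 2.8, 7.4]
grip_width: -0.001
t 13.53 p [566.3  -37.73  58.12] F [-2.18  2.79  7.39] g -0.001
psi 0.21124736237398942 R [[-0.21, 0.0, -0.978], [0.978, -0.0, -0.21], [-0.0, -1.0, -0.0]]
```

```bash
python3 -m handwheel '[{"delta_pos":[0,0.03,0],"twist":[0,0,0],"jaw":0},{"delta_pos":[0,0.06,0],"twist":[0,0,0],"jaw":0},{"delta_pos":[0,0.06,0],"twist":[0,0,0],"jaw":0},{"delta_pos":[0,0.06,0],"twist":[0,0,0],"jaw":0},{"delta_pos":[0,0.06,0],"twist":[0,0,0],"jaw":0},{"delta_pos":[0,0.06,0],"twist":[0,0,0],"jaw":0},{"delta_pos":[0,0.06,0],"twist":[0,0,0],"jaw":0},{"delta_pos":[0,0.06,0],"twist":[0,0,0],"jaw":0},{"delta_pos":[0,0.06,0],"twist":[0,0,0],"jaw":0},{"delta_pos":[0,0.06,0],"twist":[0,0,0],"jaw":0}]';python3 st.py
```

```text
time_s: 14.37
eef_pos: [566.4, -37.8, 57.6]
ee_rot: [-0.444, 0.445, 0.55, -0.55]
force: [-1.4, 2.7, 6.0]
grip_width: -0.0
t 14.37 p [566.36 -37.75  57.59] F [-1.41  2.72  5.96] g -0.0
psi 0.2111794426792284 R [[-0.21, 0.0, -0.978], [0.978, -0.0, -0.21], [-0.0, -1.0, -0.0]]
```

```bash
python3 -m handwheel '[{"delta_pos":[0,0.03,0],"twist":[0,0,0],"jaw":0},{"delta_pos":[0,0.06,0],"twist":[0,0,0],"jaw":0},{"delta_pos":[0,0.06,0],"twist":[0,0,0],"jaw":0},{"delta_pos":[0,0.06,0],"twist":[0,0,0],"jaw":0},{"delta_pos":[0,0.06,0],"twist":[0,0,0],"jaw":0},{"delta_pos":[0,0.06,0],"twist":[0,0,0],"jaw":0},{"delta_pos":[0,0.06,0],"twist":[0,0,0],"jaw":0},{"delta_pos":[0,0.06,0],"twist":[0,0,0],"jaw":0},{"delta_pos":[0,0.06,0],"twist":[0,0,0],"jaw":0},{"delta_pos":[0,0.06,0],"twist":[0,0,0],"jaw":0}]';python3 st.py
```

```text
time_s: 15.2
eef_pos: [566.4, -37.7, 57.0]
ee_rot: [-0.444, 0.445, 0.55, -0.55]
force: [-1.8, 3.6, 7.2]
grip_width: -0.003
t 15.2 p [566.36 -37.74  57.03] F [-1.76  3.58  7.2 ] g -0.003
psi 0.21120835776058478 R [[-0.21, 0.0, -0.978], [0.978, -0.0, -0.21], [-0.0, -1.0, -0.0]]
```

```bash
python3 -m handwheel '[{"delta_pos":[0,0.03,0],"twist":[0,0,0],"jaw":0},{"delta_pos":[0,0.06,0],"twist":[0,0,0],"jaw":0},{"delta_pos":[0,0.06,0],"twist":[0,0,0],"jaw":0},{"delta_pos":[0,0.06,0],"twist":[0,0,0],"jaw":0},{"delta_pos":[0,0.06,0],"twist":[0,0,0],"jaw":0},{"delta_pos":[0,0.06,0],"twist":[0,0,0],"jaw":0},{"delta_pos":[0,0.06,0],"twist":[0,0,0],"jaw":0},{"delta_pos":[0,0.06,0],"twist":[0,0,0],"jaw":0},{"delta_pos":[0,0.06,0],"twist":[0,0,0],"jaw":0},{"delta_pos":[0,0.06,0],"twist":[0,0,0],"jaw":0}]';python3 st.py
```

```text
time_s: 16.03
eef_pos: [566.4, -37.7, 56.5]
ee_rot: [-0.444, 0.445, 0.55, -0.55]
force: [-3.2, 2.9, 8.4]
grip_width: 0.001
t 16.03 p [566.39 -37.73  56.5 ] F [-3.19  2.89  8.37] g 0.001
psi 0.21124119648205966 R [[-0.21, 0.001, -0.978], [0.978, -0.0, -0.21], [-0.0, -1.0, -0.001]]
```

```bash
python3 -m handwheel '[{"delta_pos":[0,0.03,0],"twist":[0,0,0],"jaw":0},{"delta_pos":[0,0.06,0],"twist":[0,0,0],"jaw":0},{"delta_pos":[0,0.06,0],"twist":[0,0,0],"jaw":0},{"delta_pos":[0,0.06,0],"twist":[0,0,0],"jaw":0},{"delta_pos":[0,0.06,0],"twist":[0,0,0],"jaw":0},{"delta_pos":[0,0.06,0],"twist":[0,0,0],"jaw":0},{"delta_pos":[0,0.06,0],"twist":[0,0,0],"jaw":0},{"delta_pos":[0,0.06,0],"twist":[0,0,0],"jaw":0},{"delta_pos":[0,0.06,0],"twist":[0,0,0],"jaw":0},{"delta_pos":[0,0.06,0],"twist":[0,0,0],"jaw":0}]';python3 st.py
```

```text
time_s: 16.87
eef_pos: [566.4, -37.7, 55.9]
ee_rot: [-0.444, 0.445, 0.55, -0.55]
force: [-1.8, 2.0, 8.8]
grip_width: 0.0
t 16.87 p [566.41 -37.71  55.94] F [-1.83  2.01  8.82] g 0.0
psi 0.21126277847472902 R [[-0.21, 0.001, -0.978], [0.978, -0.0, -0.21], [-0.0, -1.0, -0.001]]
```

```bash
python3 -m handwheel '[{"delta_pos":[0,0.03,0],"twist":[0,0,0],"jaw":0},{"delta_pos":[0,0.06,0],"twist":[0,0,0],"jaw":0},{"delta_pos":[0,0.06,0],"twist":[0,0,0],"jaw":0},{"delta_pos":[0,0.06,0],"twist":[0,0,0],"jaw":0},{"delta_pos":[0,0.06,0],"twist":[0,0,0],"jaw":0},{"delta_pos":[0,0.06,0],"twist":[0,0,0],"jaw":0},{"delta_pos":[0,0.06,0],"twist":[0,0,0],"jaw":0},{"delta_pos":[0,0.06,0],"twist":[0,0,0],"jaw":0},{"delta_pos":[0,0.06,0],"twist":[0,0,0],"jaw":0},{"delta_pos":[0,0.06,0],"twist":[0,0,0],"jaw":0}]';python3 st.py
```

```text
time_s: 17.7
eef_pos: [566.5, -37.7, 55.4]
ee_rot: [-0.444, 0.445, 0.55, -0.55]
force: [-1.9, 2.8, 8.9]
grip_width: 0.003
t 17.7 p [566.46 -37.75  55.41] F [-1.91  2.85  8.92] g 0.003
psi 0.21125667793234612 R [[-0.21, 0.001, -0.978], [0.978, -0.0, -0.21], [-0.0, -1.0, -0.001]]
```

```bash
python3 -m handwheel '[{"delta_pos":[0,0.03,0],"twist":[0,0,0],"jaw":0},{"delta_pos":[0,0.06,0],"twist":[0,0,0],"jaw":0},{"delta_pos":[0,0.06,0],"twist":[0,0,0],"jaw":0},{"delta_pos":[0,0.06,0],"twist":[0,0,0],"jaw":0},{"delta_pos":[0,0.06,0],"twist":[0,0,0],"jaw":0},{"delta_pos":[0,0.06,0],"twist":[0,0,0],"jaw":0},{"delta_pos":[0,0.06,0],"twist":[0,0,0],"jaw":0},{"delta_pos":[0,0.06,0],"twist":[0,0,0],"jaw":0},{"delta_pos":[0,0.06,0],"twist":[0,0,0],"jaw":0},{"delta_pos":[0,0.06,0],"twist":[0,0,0],"jaw":0}]';python3 st.py
```

```text
time_s: 18.53
eef_pos: [566.5, -37.7, 55.0]
ee_rot: [-0.444, 0.445, 0.55, -0.55]
force: [-2.6, 3.4, 10.2]
grip_width: 0.004
t 18.53 p [566.5  -37.73  54.97] F [-2.61  3.45 10.21] g 0.004
psi 0.21128982119792572 R [[-0.21, 0.001, -0.978], [0.978, -0.0, -0.21], [-0.0, -1.0, -0.001]]
```

```bash
python3 -m handwheel '[{"delta_pos":[0,0.03,0],"twist":[0,0,0],"jaw":0},{"delta_pos":[0,0.05,0],"twist":[0,0,0],"jaw":0},{"delta_pos":[0,0.05,0],"twist":[0,0,0],"jaw":0},{"delta_pos":[0,0.05,0],"twist":[0,0,0],"jaw":0},{"delta_pos":[0,0.05,0],"twist":[0,0,0],"jaw":0},{"delta_pos":[0,0.05,0],"twist":[0,0,0],"jaw":0},{"delta_pos":[0,0.05,0],"twist":[0,0,0],"jaw":0},{"delta_pos":[0,0.05,0],"twist":[0,0,0],"jaw":0},{"delta_pos":[0,0.05,0],"twist":[0,0,0],"jaw":0},{"delta_pos":[0,0.05,0],"twist":[0,0,0],"jaw":0}]';python3 st.py
```

```text
time_s: 19.37
eef_pos: [566.6, -37.7, 54.8]
ee_rot: [-0.444, 0.445, 0.55, -0.55]
force: [-4.1, 3.2, 13.8]
grip_width: -0.004
t 19.37 p [566.55 -37.73  54.82] F [-4.12  3.15 13.79] g -0.004
psi 0.21131666517551306 R [[-0.21, 0.001, -0.978], [0.978, -0.0, -0.21], [-0.0, -1.0, -0.001]]
```

```bash
python3 -m handwheel '[{"delta_pos":[0,-0.5,0],"twist":[0,0,0],"jaw":0},{"delta_pos":[0,-2,0],"twist":[0,0,0],"jaw":0},{"delta_pos":[-1,-3,0],"twist":[0,0,0],"jaw":0},{"delta_pos":[-5,-3,0],"twist":[0,0,0],"jaw":0},{"delta_pos":[-9,-3,0],"twist":[0,0,0],"jaw":0},{"delta_pos":[-9.8,-3,0],"twist":[0,0,0],"jaw":0},{"delta_pos":[-9.8,-2.4,0],"twist":[0,0,0],"jaw":0},{"delta_pos":[-9.8,-1.9,0],"twist":[0,0,0],"jaw":0},{"delta_pos":[-9.8,-1.9,0],"twist":[0,0,0],"jaw":0},{"delta_pos":[-9.8,-1.9,0],"twist":[0,0,0],"jaw":0}]';python3 st.py 586.5 -134.8 67
```

```text
time_s: 20.2
eef_pos: [586.3, -132.1, 72.1]
ee_rot: [0.445, -0.444, -0.55, 0.55]
force: [-0.4, 0.4, -0.4]
grip_width: 0.007
t 20.2 p [ 586.29 -132.13   72.06] F [-0.45  0.44 -0.38] g 0.007
psi 0.2126783975466931 R [[-0.211, -0.002, -0.977], [0.977, 0.001, -0.211], [0.001, -1.0, 0.001]]
d tool cm [-0.27  0.51  0.04]
```

```bash
python3 -m handwheel '[{"delta_pos":[-0.15,0,0.05],"twist":[0,0,0],"jaw":0},{"delta_pos":[-0.15,0.2,0.05],"twist":[0,0,0],"jaw":0},{"delta_pos":[-0.15,0.5,0.05],"twist":[0,0,0],"jaw":0},{"delta_pos":[-0.15,0.7,0.05],"twist":[0,0,0],"jaw":0},{"delta_pos":[-0.15,0.8,0.05],"twist":[0,0,0],"jaw":0},{"delta_pos":[-0.15,0.9,0.05],"twist":[0,0,0],"jaw":0},{"delta_pos":[-0.15,1,0.05],"twist":[0,0,0],"jaw":0},{"delta_pos":[-0.15,1,0.05],"twist":[0,0,0],"jaw":0},{"delta_pos":[-0.15,1,0.05],"twist":[0,0,0],"jaw":0},{"delta_pos":[-0.15,1,0.05],"twist":[0,0,0],"jaw":0}]';python3 st.py
```

```text
time_s: 21.03
eef_pos: [586.6, -135.1, 62.9]
ee_rot: [-0.445, 0.444, 0.55, -0.55]
force: [-1.4, 1.5, 2.3]
grip_width: 0.003
t 21.03 p [ 586.57 -135.08   62.89] F [-1.35  1.54  2.29] g 0.003
psi 0.211188484402766 R [[-0.21, -0.0, -0.978], [0.978, 0.0, -0.21], [0.0, -1.0, 0.0]]
```

```bash
python3 -m handwheel '[{"delta_pos":[0,0.05,0],"twist":[0,0,0],"jaw":0},{"delta_pos":[0,0.1,0],"twist":[0,0,0],"jaw":0},{"delta_pos":[0,0.15,0],"twist":[0,0,0],"jaw":0},{"delta_pos":[0,0.2,0],"twist":[0,0,0],"jaw":0},{"delta_pos":[0,0.25,0],"twist":[0,0,0],"jaw":0},{"delta_pos":[0,0.25,0],"twist":[0,0,0],"jaw":0},{"delta_pos":[0,0.25,0],"twist":[0,0,0],"jaw":0},{"delta_pos":[0,0.25,0],"twist":[0,0,0],"jaw":0},{"delta_pos":[0,0.25,0],"twist":[0,0,0],"jaw":0},{"delta_pos":[0,0.25,0],"twist":[0,0,0],"jaw":0}]';python3 st.py
```

```text
time_s: 21.87
eef_pos: [586.6, -135.1, 60.3]
ee_rot: [-0.444, 0.445, 0.55, -0.55]
force: [-1.4, 2.2, 2.8]
grip_width: -0.001
t 21.87 p [ 586.6  -135.13   60.33] F [-1.41  2.2   2.8 ] g -0.001
psi 0.21122196093943008 R [[-0.21, 0.0, -0.978], [0.978, -0.0, -0.21], [-0.0, -1.0, -0.0]]
```

```bash
python3 -m handwheel '[{"delta_pos":[0,0.05,0],"twist":[0,0,0],"jaw":0},{"delta_pos":[0,0.1,0],"twist":[0,0,0],"jaw":0},{"delta_pos":[0,0.12,0],"twist":[0,0,0],"jaw":0},{"delta_pos":[0,0.12,0],"twist":[0,0,0],"jaw":0},{"delta_pos":[0,0.12,0],"twist":[0,0,0],"jaw":0},{"delta_pos":[0,0.12,0],"twist":[0,0,0],"jaw":0},{"delta_pos":[0,0.12,0],"twist":[0,0,0],"jaw":0},{"delta_pos":[0,0.12,0],"twist":[0,0,0],"jaw":0},{"delta_pos":[0,0.12,0],"twist":[0,0,0],"jaw":0},{"delta_pos":[0,0.12,0],"twist":[0,0,0],"jaw":0}]';python3 st.py
```

```text
time_s: 22.7
eef_pos: [586.6, -135.1, 59.1]
ee_rot: [-0.444, 0.445, 0.55, -0.55]
force: [-1.7, 1.6, 2.8]
grip_width: -0.002
t 22.7 p [ 586.6  -135.15   59.13] F [-1.65  1.62  2.83] g -0.002
psi 0.21122927429974886 R [[-0.21, 0.0, -0.978], [0.978, -0.0, -0.21], [-0.0, -1.0, -0.0]]
```

```bash
python3 -m handwheel '[{"delta_pos":[0,0.03,0],"twist":[0,0,0],"jaw":0},{"delta_pos":[0,0.06,0],"twist":[0,0,0],"jaw":0},{"delta_pos":[0,0.06,0],"twist":[0,0,0],"jaw":0},{"delta_pos":[0,0.06,0],"twist":[0,0,0],"jaw":0},{"delta_pos":[0,0.06,0],"twist":[0,0,0],"jaw":0},{"delta_pos":[0,0.06,0],"twist":[0,0,0],"jaw":0},{"delta_pos":[0,0.06,0],"twist":[0,0,0],"jaw":0},{"delta_pos":[0,0.06,0],"twist":[0,0,0],"jaw":0},{"delta_pos":[0,0.06,0],"twist":[0,0,0],"jaw":0},{"delta_pos":[0,0.06,0],"twist":[0,0,0],"jaw":0}]';python3 st.py
```

```text
time_s: 23.53
eef_pos: [586.6, -135.2, 58.5]
ee_rot: [-0.445, 0.445, 0.55, -0.55]
force: [-1.1, 1.5, 4.7]
grip_width: -0.002
t 23.53 p [ 586.58 -135.16   58.51] F [-1.12  1.49  4.7 ] g -0.002
psi 0.21117118418242187 R [[-0.21, 0.0, -0.978], [0.978, -0.0, -0.21], [-0.0, -1.0, -0.0]]
```

```bash
python3 -m handwheel '[{"delta_pos":[0,0.03,0],"twist":[0,0,0],"jaw":0},{"delta_pos":[0,0.06,0],"twist":[0,0,0],"jaw":0},{"delta_pos":[0,0.06,0],"twist":[0,0,0],"jaw":0},{"delta_pos":[0,0.06,0],"twist":[0,0,0],"jaw":0},{"delta_pos":[0,0.06,0],"twist":[0,0,0],"jaw":0},{"delta_pos":[0,0.06,0],"twist":[0,0,0],"jaw":0},{"delta_pos":[0,0.06,0],"twist":[0,0,0],"jaw":0},{"delta_pos":[0,0.06,0],"twist":[0,0,0],"jaw":0},{"delta_pos":[0,0.06,0],"twist":[0,0,0],"jaw":0},{"delta_pos":[0,0.06,0],"twist":[0,0,0],"jaw":0}]';python3 st.py
```

```text
time_s: 24.37
eef_pos: [586.6, -135.2, 57.9]
ee_rot: [-0.444, 0.445, 0.55, -0.55]
force: [-0.3, 1.6, 4.4]
grip_width: -0.005
t 24.37 p [ 586.62 -135.16   57.93] F [-0.33  1.57  4.42] g -0.005
psi 0.2112515430631696 R [[-0.21, 0.0, -0.978], [0.978, -0.0, -0.21], [-0.0, -1.0, -0.0]]
```

```bash
python3 -m handwheel '[{"delta_pos":[0,0.03,0],"twist":[0,0,0],"jaw":0},{"delta_pos":[0,0.06,0],"twist":[0,0,0],"jaw":0},{"delta_pos":[0,0.06,0],"twist":[0,0,0],"jaw":0},{"delta_pos":[0,0.06,0],"twist":[0,0,0],"jaw":0},{"delta_pos":[0,0.06,0],"twist":[0,0,0],"jaw":0},{"delta_pos":[0,0.06,0],"twist":[0,0,0],"jaw":0},{"delta_pos":[0,0.06,0],"twist":[0,0,0],"jaw":0},{"delta_pos":[0,0.06,0],"twist":[0,0,0],"jaw":0},{"delta_pos":[0,0.06,0],"twist":[0,0,0],"jaw":0},{"delta_pos":[0,0.06,0],"twist":[0,0,0],"jaw":0}]';python3 st.py
```

```text
time_s: 25.2
eef_pos: [586.6, -135.1, 57.3]
ee_rot: [-0.444, 0.445, 0.55, -0.55]
force: [1.0, 1.2, 4.9]
grip_width: -0.0
t 25.2 p [ 586.61 -135.12   57.33] F [0.99 1.19 4.89] g -0.0
psi 0.2112188275541169 R [[-0.21, 0.0, -0.978], [0.978, 0.0, -0.21], [-0.0, -1.0, -0.0]]
```

```bash
python3 -m handwheel '[{"delta_pos":[0,0.03,0],"twist":[0,0,0],"jaw":0},{"delta_pos":[0,0.06,0],"twist":[0,0,0],"jaw":0},{"delta_pos":[0,0.06,0],"twist":[0,0,0],"jaw":0},{"delta_pos":[0,0.06,0],"twist":[0,0,0],"jaw":0},{"delta_pos":[0,0.06,0],"twist":[0,0,0],"jaw":0},{"delta_pos":[0,0.06,0],"twist":[0,0,0],"jaw":0},{"delta_pos":[0,0.06,0],"twist":[0,0,0],"jaw":0},{"delta_pos":[0,0.06,0],"twist":[0,0,0],"jaw":0},{"delta_pos":[0,0.06,0],"twist":[0,0,0],"jaw":0},{"delta_pos":[0,0.06,0],"twist":[0,0,0],"jaw":0}]';python3 st.py
```

```text
time_s: 26.03
eef_pos: [586.7, -135.2, 56.9]
ee_rot: [-0.444, 0.445, 0.55, -0.55]
force: [-0.9, 2.0, 6.6]
grip_width: 0.001
t 26.03 p [ 586.65 -135.17   56.88] F [-0.9   1.95  6.56] g 0.001
psi 0.21125381926982256 R [[-0.21, 0.0, -0.978], [0.978, -0.0, -0.21], [-0.0, -1.0, -0.0]]
```

```bash
python3 -m handwheel '[{"delta_pos":[0,0.03,0],"twist":[0,0,0],"jaw":0},{"delta_pos":[0,0.06,0],"twist":[0,0,0],"jaw":0},{"delta_pos":[0,0.06,0],"twist":[0,0,0],"jaw":0},{"delta_pos":[0,0.06,0],"twist":[0,0,0],"jaw":0},{"delta_pos":[0,0.06,0],"twist":[0,0,0],"jaw":0},{"delta_pos":[0,0.06,0],"twist":[0,0,0],"jaw":0},{"delta_pos":[0,0.06,0],"twist":[0,0,0],"jaw":0},{"delta_pos":[0,0.06,0],"twist":[0,0,0],"jaw":0},{"delta_pos":[0,0.06,0],"twist":[0,0,0],"jaw":0},{"delta_pos":[0,0.06,0],"twist":[0,0,0],"jaw":0}]';python3 st.py
```

```text
time_s: 26.87
eef_pos: [586.7, -135.2, 56.7]
ee_rot: [-0.444, 0.445, 0.55, -0.55]
force: [-1.9, 2.4, 9.2]
grip_width: 0.0
t 26.87 p [ 586.71 -135.19   56.66] F [-1.92  2.45  9.16] g 0.0
psi 0.2112150814801249 R [[-0.21, 0.0, -0.978], [0.978, -0.0, -0.21], [-0.0, -1.0, -0.0]]
```

```bash
python3 -m handwheel '[{"delta_pos":[0,0.02,0],"twist":[0,0,0],"jaw":0},{"delta_pos":[0,0.04,0],"twist":[0,0,0],"jaw":0},{"delta_pos":[0,0.04,0],"twist":[0,0,0],"jaw":0},{"delta_pos":[0,0.04,0],"twist":[0,0,0],"jaw":0},{"delta_pos":[0,0.04,0],"twist":[0,0,0],"jaw":0},{"delta_pos":[0,0.04,0],"twist":[0,0,0],"jaw":0},{"delta_pos":[0,0.04,0],"twist":[0,0,0],"jaw":0},{"delta_pos":[0,0.04,0],"twist":[0,0,0],"jaw":0},{"delta_pos":[0,0.04,0],"twist":[0,0,0],"jaw":0},{"delta_pos":[0,0.04,0],"twist":[0,0,0],"jaw":0}]';python3 st.py
```

```text
time_s: 27.7
eef_pos: [586.8, -135.2, 56.6]
ee_rot: [-0.444, 0.445, 0.55, -0.55]
force: [-2.4, 1.7, 10.9]
grip_width: 0.001
t 27.7 p [ 586.77 -135.21   56.59] F [-2.39  1.71 10.89] g 0.001
psi 0.2112803836166277 R [[-0.21, 0.001, -0.978], [0.978, -0.0, -0.21], [-0.001, -1.0, -0.001]]
```

```bash
python3 -m handwheel '[{"delta_pos":[0,-0.5,0],"twist":[0,0,0],"jaw":0},{"delta_pos":[0,-1.5,0],"twist":[0,0,0],"jaw":0},{"delta_pos":[0,-2.5,0],"twist":[0,0,0],"jaw":0},{"delta_pos":[0,-2.5,3],"twist":[0,0,0],"jaw":0},{"delta_pos":[0,-2.5,6],"twist":[0,0,0],"jaw":0},{"delta_pos":[0,-2.5,8],"twist":[0,0,0],"jaw":0},{"delta_pos":[0,-2,9],"twist":[0,0,0],"jaw":0},{"delta_pos":[0,-1,9],"twist":[0,0,0],"jaw":0},{"delta_pos":[0,0,9],"twist":[0,0,0],"jaw":0},{"delta_pos":[0,0.2,9],"twist":[0,0,0],"jaw":0}]';python3 st.py; python3 - <<'E'
from h import *
from rig import imaging
for n,(y0,y1,x0,x1),k in(("top",(200,360,220,420),3),("side",(185,300,290,440),4)):
    c=imaging.capture(n);pickle.dump(c,open(n+"2.pkl","wb"))
    cv2.imwrite(f"pics/{n}2.png",cv2.resize(c["frame"][y0:y1,x0:x1,::-1],None,fx=k,fy=k,interpolation=cv2.INTER_CUBIC))
E
python3 st.py
```

```text
time_s: 28.53
eef_pos: [498.4, -153.6, 51.9]
ee_rot: [0.445, -0.444, -0.55, 0.55]
force: [-0.7, -0.1, -0.9]
grip_width: -0.002
t 28.53 p [ 498.43 -153.63   51.93] F [-0.71 -0.07 -0.92] g -0.002
psi 0.21126767233503502 R [[-0.21, -0.002, -0.978], [0.978, 0.001, -0.21], [0.002, -1.0, 0.002]]
t 28.63 p [ 498.82 -153.66   52.8 ] F [ 0.31 -0.02  0.4 ] g -0.002
psi 0.21177972922979546 R [[-0.21, -0.001, -0.978], [0.978, 0.001, -0.21], [0.001, -1.0, 0.001]]
```

View pics/side2.png

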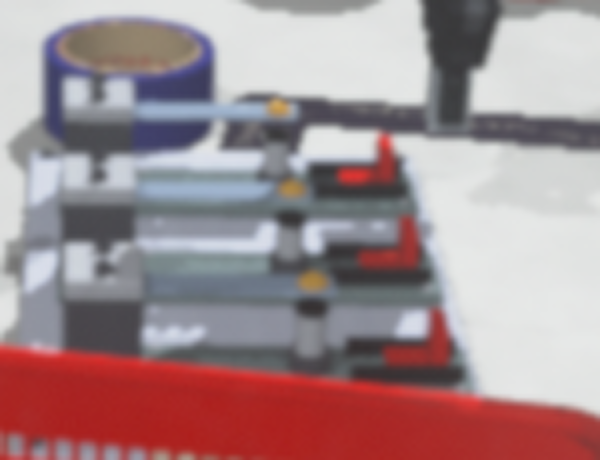

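View pics/top2.png

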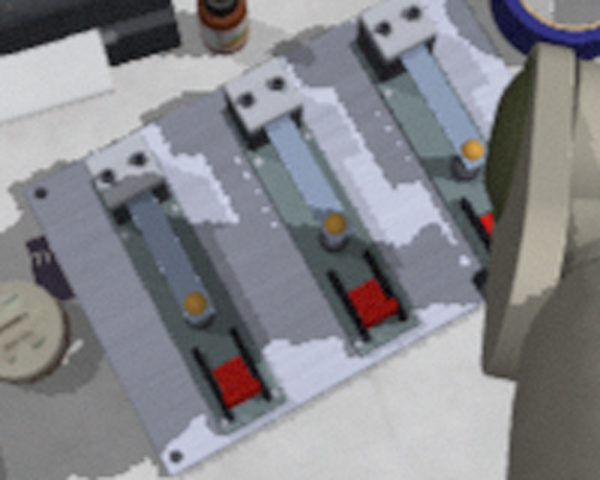

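The side view shows all leaves back up, with the fingertip at (447,130) about 15 mm clear in front of the right fin at (385,138). The top view shows the left and middle tabs still out. Next: lower to about z 34 and push.

```bash
python3 -m handwheel '[{"delta_pos":[0,0.6,0],"twist":[0,0,0],"jaw":0},{"delta_pos":[0,1.2,0],"twist":[0,0,0],"jaw":0},{"delta_pos":[0,1.8,0],"twist":[0,0,0],"jaw":0},{"delta_pos":[0,1.9,0],"twist":[0,0,0],"jaw":0},{"delta_pos":[0,1.9,-0.3],"twist":[0,0,0],"jaw":0},{"delta_pos":[0,1.9,-0.6],"twist":[0,0,0],"jaw":0},{"delta_pos":[0,1.9,-0.9],"twist":[0,0,0],"jaw":0},{"delta_pos":[0,1.9,-1.2],"twist":[0,0,0],"jaw":0},{"delta_pos":[0,1.9,-1.2],"twist":[0,0,0],"jaw":0},{"delta_pos":[0,1.9,-1.2],"twist":[0,0,0],"jaw":0}]';python3 st.py
```

```text
time_s: 29.47
eef_pos: [510.5, -151.4, 34.8]
ee_rot: [-0.444, 0.445, 0.55, -0.55]
force: [0.1, -1.1, 0.3]
grip_width: 0.002
t 29.47 p [ 510.49 -151.43   34.77] F [ 0.08 -1.08  0.28] g 0.002
psi 0.21149112062585265 R [[-0.21, 0.0, -0.978], [0.978, -0.0, -0.21], [-0.0, -1.0, -0.0]]
```

```bash
python3 -m handwheel '[{"delta_pos":[0,0,-0.3],"twist":[0,0,0],"jaw":0},{"delta_pos":[0,0,-0.5],"twist":[0,0,0],"jaw":0},{"delta_pos":[0,0,-0.8],"twist":[0,0,0],"jaw":0},{"delta_pos":[0,0,-1.1],"twist":[0,0,0],"jaw":0},{"delta_pos":[0,0,-1.4],"twist":[0,0,0],"jaw":0},{"delta_pos":[0,0,-1.7],"twist":[0,0,0],"jaw":0},{"delta_pos":[0,0,-2],"twist":[0,0,0],"jaw":0},{"delta_pos":[0,0,-2.2],"twist":[0,0,0],"jaw":0},{"delta_pos":[0,0,-2.2],"twist":[0,0,0],"jaw":0},{"delta_pos":[0,0,-2.2],"twist":[0,0,0],"jaw":0}]';python3 st.py
```

```text
time_s: 30.3
eef_pos: [532.0, -146.7, 34.6]
ee_rot: [-0.444, 0.445, 0.55, -0.55]
force: [0.4, 0.1, -1.0]
grip_width: 0.003
t 30.3 p [ 531.97 -146.71   34.61] F [ 0.39  0.07 -0.98] g 0.003
psi 0.2112166870004407 R [[-0.21, 0.0, -0.978], [0.978, 0.0, -0.21], [0.0, -1.0, -0.0]]
```

```bash
python3 -m handwheel '[{"delta_pos":[0,0,-0.05],"twist":[0,0,0],"jaw":0},{"delta_pos":[0,0,-0.1],"twist":[0,0,0],"jaw":0},{"delta_pos":[0,0,-0.15],"twist":[0,0,0],"jaw":0},{"delta_pos":[0,0,-0.2],"twist":[0,0,0],"jaw":0},{"delta_pos":[0,0,-0.25],"twist":[0,0,0],"jaw":0},{"delta_pos":[0,0,-0.3],"twist":[0,0,0],"jaw":0},{"delta_pos":[0,0,-0.3],"twist":[0,0,0],"jaw":0},{"delta_pos":[0,0,-0.3],"twist":[0,0,0],"jaw":0},{"delta_pos":[0,0,-0.3],"twist":[0,0,0],"jaw":0},{"delta_pos":[0,0,-0.3],"twist":[0,0,0],"jaw":0}]';python3 st.py;python3 - <<'E'
from h import *
from rig import imaging
for n,(y0,y1,x0,x1),k in(("side",(185,300,290,440),4),):
    c=imaging.capture(n);pickle.dump(c,open(n+"3.pkl","wb"))
    cv2.imwrite(f"pics/{n}3.png",cv2.resize(c["frame"][y0:y1,x0:x1,::-1],None,fx=k,fy=k,interpolation=cv2.INTER_CUBIC))
E
```

```text
time_s: 31.13
eef_pos: [534.7, -146.2, 34.7]
ee_rot: [-0.445, 0.444, 0.55, -0.55]
force: [-1.3, 0.1, -0.6]
grip_width: -0.001
t 31.13 p [ 534.75 -146.19   34.67] F [-1.29  0.09 -0.59] g -0.001
psi 0.21117441667609863 R [[-0.21, -0.0, -0.978], [0.978, 0.0, -0.21], [0.0, -1.0, -0.0]]
```

View pics/side3.png

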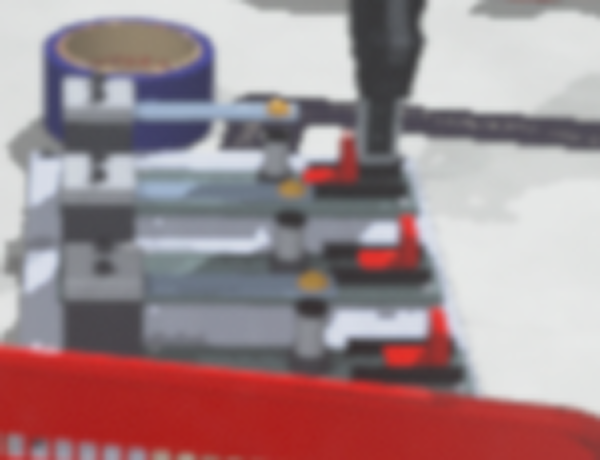

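The fin of the right tab has moved from crop x≈385 to 347 (about 17 mm); the other two tabs haven't moved. I'll keep pushing until the end stop pushes back.

```bash
python3 -m handwheel '[{"delta_pos":[0,0,-0.05],"twist":[0,0,0],"jaw":0},{"delta_pos":[0,0,-0.1],"twist":[0,0,0],"jaw":0},{"delta_pos":[0,0,-0.15],"twist":[0,0,0],"jaw":0},{"delta_pos":[0,0,-0.2],"twist":[0,0,0],"jaw":0},{"delta_pos":[0,0,-0.2],"twist":[0,0,0],"jaw":0},{"delta_pos":[0,0,-0.2],"twist":[0,0,0],"jaw":0},{"delta_pos":[0,0,-0.2],"twist":[0,0,0],"jaw":0},{"delta_pos":[0,0,-0.2],"twist":[0,0,0],"jaw":0},{"delta_pos":[0,0,-0.2],"twist":[0,0,0],"jaw":0},{"delta_pos":[0,0,-0.2],"twist":[0,0,0],"jaw":0}]';python3 st.py
```

```text
time_s: 32.02
eef_pos: [536.7, -145.8, 34.7]
ee_rot: [-0.445, 0.445, 0.55, -0.55]
force: [-1.4, 0.4, -1.1]
grip_width: 0.004
t 32.02 p [ 536.7  -145.83   34.67] F [-1.41  0.36 -1.07] g 0.004
psi 0.21114688934230746 R [[-0.21, -0.0, -0.978], [0.978, 0.0, -0.21], [0.0, -1.0, 0.0]]
```

```bash
python3 -m handwheel '[{"delta_pos":[0,0,-0.05],"twist":[0,0,0],"jaw":0},{"delta_pos":[0,0,-0.1],"twist":[0,0,0],"jaw":0},{"delta_pos":[0,0,-0.1],"twist":[0,0,0],"jaw":0},{"delta_pos":[0,0,-0.1],"twist":[0,0,0],"jaw":0},{"delta_pos":[0,0,-0.1],"twist":[0,0,0],"jaw":0},{"delta_pos":[0,0,-0.1],"twist":[0,0,0],"jaw":0},{"delta_pos":[0,0,-0.1],"twist":[0,0,0],"jaw":0},{"delta_pos":[0,0,-0.1],"twist":[0,0,0],"jaw":0},{"delta_pos":[0,0,-0.1],"twist":[0,0,0],"jaw":0},{"delta_pos":[0,0,-0.1],"twist":[0,0,0],"jaw":0}]';python3 st.py
```

```text
time_s: 32.85
eef_pos: [536.9, -145.8, 34.7]
ee_rot: [0.445, -0.444, -0.549, 0.55]
force: [-7.1, -1.7, 2.2]
grip_width: 0.004
t 32.85 p [ 536.89 -145.76   34.66] F [-7.06 -1.69  2.17] g 0.004
psi 0.21138985554913872 R [[-0.21, -0.002, -0.978], [0.978, 0.0, -0.21], [0.001, -1.0, 0.002]]
```

The end stop has been reached, with about 7 N pushing back. Now I'll back away and lift.

```bash
python3 -m handwheel '[{"delta_pos":[0,0,0.3],"twist":[0,0,0],"jaw":0},{"delta_pos":[0,0,1],"twist":[0,0,0],"jaw":0},{"delta_pos":[0,0,2],"twist":[0,0,0],"jaw":0},{"delta_pos":[0,0,4],"twist":[0,0,0],"jaw":0},{"delta_pos":[0,-2,6],"twist":[0,0,0],"jaw":0},{"delta_pos":[0,-5,8],"twist":[0,0,0],"jaw":0},{"delta_pos":[0,-8,10],"twist":[0,0,0],"jaw":0},{"delta_pos":[0,-12,11],"twist":[0,0,0],"jaw":0},{"delta_pos":[0,-15,12],"twist":[0,0,0],"jaw":0},{"delta_pos":[0,-15,12],"twist":[0,0,0],"jaw":0}]';python3 -m handwheel '[{"delta_pos":[-2,0,2],"twist":[0,0,0],"jaw":0},{"delta_pos":[-4,0,4],"twist":[0,0,0],"jaw":0},{"delta_pos":[-6,0,6],"twist":[0,0,0],"jaw":0},{"delta_pos":[-8,0,6],"twist":[0,0,0],"jaw":0},{"delta_pos":[-10,0,6],"twist":[0,0,0],"jaw":0},{"delta_pos":[-12,0,6],"twist":[0,0,0],"jaw":0},{"delta_pos":[-14,0,6],"twist":[0,0,0],"jaw":0},{"delta_pos":[-14,0,6],"twist":[0,0,0],"jaw":0},{"delta_pos":[-14,0,6],"twist":[0,0,0],"jaw":0},{"delta_pos":[-14,0,6],"twist":[0,0,0],"jaw":0}]';python3 st.py;python3 - <<'E'
from h import *
from rig import imaging
for n,(y0,y1,x0,x1),k in(("top",(170,370,200,450),3),("side",(185,300,290,440),4)):
    c=imaging.capture(n);pickle.dump(c,open(n+"4.pkl","wb"))
    cv2.imwrite(f"pics/{n}4.png",cv2.resize(c["frame"][y0:y1,x0:x1,::-1],None,fx=k,fy=k,interpolation=cv2.INTER_CUBIC))
    hsv=cv2.cvtColor(c["frame"],cv2.COLOR_RGB2HSV);H,S=[hsv[...,i].astype(int) for i in(0,1)]
    m=((H<6)|(H>174))&(S>150);M=np.zeros(m.shape,bool);M[(200 if n=="top" else 190):(345 if n=="top" else 283),(275 if n=="top" else 360):(410 if n=="top" else 402)]=1
    for b in blobs(m&M,20): print(n,b[0],b[1])
E
```

```text
time_s: 33.68
eef_pos: [421.1, -172.5, 190.4]
ee_rot: [-0.441, 0.449, 0.55, -0.55]
force: [0.7, 0.2, 0.6]
grip_width: 0.001
time_s: 34.52
eef_pos: [390.9, -319.6, 184.4]
ee_rot: [-0.445, 0.444, 0.55, -0.55]
force: [0.7, 0.4, 0.2]
grip_width: 0.003
t 34.52 p [ 390.85 -319.58  184.36] F [0.73 0.45 0.21] g 0.003
psi 0.2113369266155865 R [[-0.21, -0.0, -0.978], [0.978, 0.001, -0.21], [0.001, -1.0, 0.0]]
top 163 [382.38650307 266.49693252]
top 173 [343.66473988 300.73988439]
top 168 [298.2797619  327.11904762]
side 45 [372.48888889 226.77777778]
side 60 [387.33333333 248.36666667]
side 90 [395.72222222 271.58888889]
side 97 [373.7628866  280.93814433]
```

View pics/side4.png

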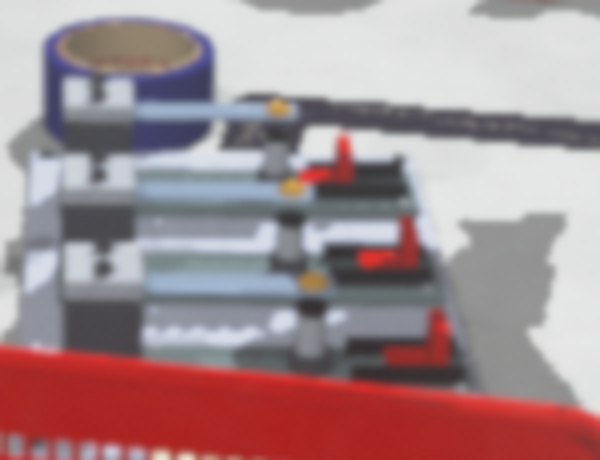

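View pics/top4.png

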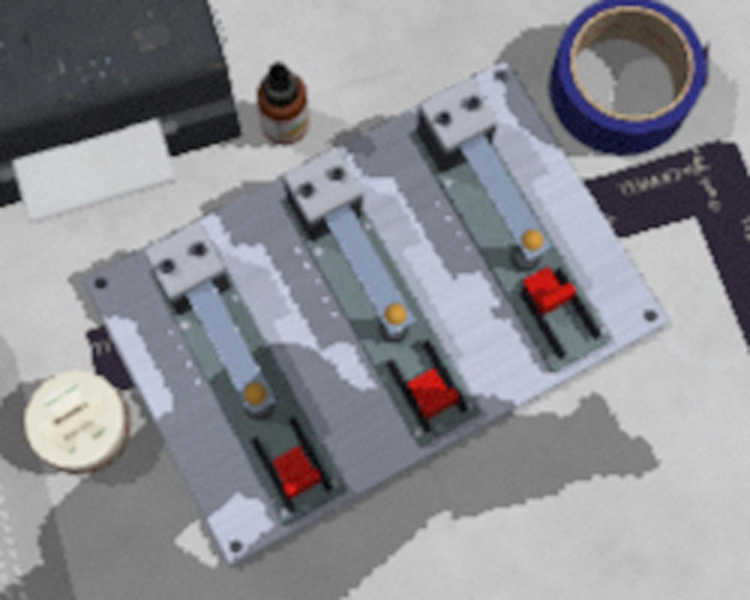

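The right tab is pushed well in, level with the ends of its rails. The left and middle tabs, all the leaves and the loose items look unchanged. I'll check the travel in mm.

```bash
python3 - <<'E'
from h import *
for n,a,b in(("top",(387.9,275.8),(382.39,266.5)),("top",(343.8,300.7),(343.66,300.74)),("top",(298.4,327),(298.28,327.12)),("side",(381.7,227),(372.49,226.78))):
    c0=pickle.load(open(n+"0.pkl","rb"));c=pickle.load(open(n+"4.pkl","rb"))
    z=28;d=(plane(c,*b,z)-plane(c0,*a,z));print(n,(d@np.array([.978,.21,0])).round(1))
E
```

```text
top 21.2
top 0.1
top -0.1
side 19.6
```

```bash
python3 - <<'E'
from h import *
r=[]
for k in "04":
    c=pickle.load(open(f"side{k}.pkl","rb"));f=c["frame"].astype(int)
    w=np.clip(f[...,0]-np.maximum(f[...,1],f[...,2])-40,0,None)[219:225,365:392].sum(0);u=(w*np.arange(365,392)).sum()/w.sum()
    r.append(plane(c,u,222,37));print(u,r[-1])
d=r[1]-r[0];R,t=cam(c);print(np.linalg.norm(d))
o=np.array([.978,.21,0]);p=np.array([528,-157,37.]);print((proj(c,p+o*10)-proj(c,p))/10)
E
```

```text
385.9864253393665 [ 530.59980531 -147.93074589   37.        ]
375.57154471544715 [ 552.34615941 -143.00276931   37.        ]
22.297732390155428
[-0.46487655 -0.00217345]
```

```bash
python3 - <<'E'
from rig import ctrl
print(ctrl.finish_job())
E
```

```text
the job is handed in; nothing more can be done
None
```

I pressed the left, middle and right leaves in turn onto their stops and held each for more than 0.5 s. The right-hand leaf was clearly the soft one, so I pushed its red tab in to the end stop and handed the job in at about 35 s of the 67 s allowed. No verdict is reported.

| Leaf | Force when it met the stop | Button travel | Highest vertical force read |
|---|---|---|---|
| Left | about 8.5 N | about 9 mm | about 14 N |
| Middle | about 9 N | about 12 mm | about 14 N |
| Right | about 4.7 N | about 10 mm | about 11 N |

- **Load:** including the sideways force, the highest total I read was about 15.6 N, against the 20 N limit. Force is only read at the end of each move and is noisy by about 1 N.
- **Right tab:** the end stop pushed back with about 7 N. The final finger position corresponds to the full 24 mm of travel.
- **Disagreement on that tab:** the pictures gave different travel figures. The fin's upper part in the side view moved 22.3 mm; the whole red area moved 21.2 mm (top view) and 19.6 mm (side view). I trust the fin and the end-stop force more, because rails and the leaf partly hide the tab's foot. The tab also started 0 to 3 mm in.
- **Everything else:** in the top view the other two tabs moved 0.1 mm or less. By eye in the last pictures, all three leaves had sprung back and the cream pot, tape roll and dropper bottle had not moved. The arm was well clear of everything.

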